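Sort the serving things on the kitchen island

TASK

Sort the serving things on the island into their trays: the two steel serving spoons lie lengthwise and flat, side by side, in the long wooden tray; the narrow pepper pot stands upright in the small bay of the two-bay cruet tray and the wide salt pot upright in its large bay; the napkin ring goes into the green bowl. Set the two ceramic pots down rather than dropping them, and leave the mug where it is.

Things in the scene. Friction and masses are not known exactly. Their poses are not given: they have to be found in the camera images.
- spoon_a: Steel serving spoon, 200 mm long. Origin: mid-length, at the level of its underside; +x along it to the bowl end, z up. Round bowl 48 mm across, 14 mm high, centred at x = +76 mm. Handle a bar 10 mm wide, 5 mm thick, level with its middle 21 mm up from x = -30 to +20 mm (grip there across y, near x = +15 mm), sloping down to the bowl one way, to its 14 mm wide end the other. About 90 g.
- spoon_b: A second steel serving spoon, identical to spoon_a with the same axes; it lies roughly the other way round at the start. Either spoon may take either side of the long tray and point either way along it.
- pepper_pot: Narrow blue-glazed ceramic pepper pot, 40 mm diameter, 68 mm high, straight sides up to 54 mm, low dome with five small holes. Origin: centre of its underside, z up. About 130 g.
- salt_pot: Wide blue-glazed ceramic salt pot, 60 mm diameter, 56 mm high, straight sides up to 46 mm, low dome with one hole. Origin: centre of its underside, z up. About 200 g.
- napkin_ring: Brass napkin ring standing on end like a short tube, 44 mm outer and 36 mm inner diameter, 35 mm high. Origin: centre of its underside, z along its axis. About 50 g.
- spoon_tray: Long pale wooden tray, fixed. Outside 250 x 140 mm, 12 mm high, walls and floor 5 mm, so inside 240 x 130 mm and 7 mm deep. Origin: centre of its underside; x along its length, y across it.
- cruet_tray: Small brown wooden two-bay tray, fixed. Outside 157 x 94 mm, 12 mm high, walls, floor and divider 5 mm (7 mm deep). Origin: centre of its underside; x along its length. The large bay (84 x 84 mm inside) is centred at x = -31.5 mm, the small bay (58 mm in x, 84 mm in y) at x = +44.5 mm, both at y = 0.
- green_bowl: Round green plastic bowl, fixed, 164 mm across the rim, 52 mm high, wall 4 mm, flat inner floor about 70 mm across and 5 mm above its underside. Origin: centre of its underside, z up. A large aluminium cooking pot (180 mm across, 149 mm high, not listed) stands at the far right corner of the work.
- mug: White ceramic mug, 76 mm diameter, 85 mm high, with a handle at +y, loose. Origin: centre of its underside. To be left alone.
There are look-alikes about, which are no part of the job. There is more than one size of the napkin_ring; the one meant has the size given above.

How it is judged:
At the end, for the whole second after the job is handed in: Spoons flat in the long tray (22 mm lengthwise, 58 mm sideways of its middle, within 0.2 rad of its length); pepper pot in the small bay (14 x 26 mm) and salt pot in the large bay (16 mm), upright within 0.1 rad, on the floor; napkin ring down in the green bowl (60 mm); all released, at rest (x of spoon_a in the frame of spoon_tray between -0.022 and 0.022 m and y of spoon_a in the frame of spoon_tray between -0.058 and 0.058 m and z of spoon_a in the frame of spoon_tray between 0 and 0.01 m and angle between the x axis of each of spoon_a, spoon_b and the x axis of spoon_tray, either way round below 0.2 rad and angle between each of spoon_a, spoon_b, pepper_pot, salt_pot's own z axis and vertical below 0.1 rad and x of spoon_b in the frame of spoon_tray between -0.022 and 0.022 m and y of spoon_b in the frame of spoon_tray between -0.058 and 0.058 m and z of spoon_b in the frame of spoon_tray between 0 and 0.01 m and x of pepper_pot in the frame of cruet_tray between 0.0305 and 0.0585 m and y of pepper_pot in the frame of cruet_tray between -0.026 and 0.026 m and z of pepper_pot in the frame of cruet_tray between 0.002 and 0.008 m and x of salt_pot in the frame of cruet_tray between -0.0475 and -0.0155 m and y of salt_pot in the frame of cruet_tray between -0.016 and 0.016 m and z of salt_pot in the frame of cruet_tray between 0.002 and 0.008 m and horizontal distance between napkin_ring and green_bowl below 0.06 m and z of napkin_ring in the frame of green_bowl between 0 and 0.048 m and linear speed of each of spoon_a, spoon_b, pepper_pot, salt_pot, napkin_ring below 0.02 m/s and angular speed of each of spoon_a, spoon_b, pepper_pot, salt_pot, napkin_ring below 0.3 rad/s); the robot touches nothing.
It fails at once if the mug was moved more than 25 mm (distance of mug from where it was at the start of the episode above 0.025 m).
It fails at once if the pepper pot was dropped (it fell free faster than 0.8 m/s, a drop of over 3 cm) (linear speed of pepper_pot above 0.8 m/s and contact force between the fingers and pepper_pot below 0.05 N).
It fails at once if the salt pot was dropped (it fell free faster than 0.8 m/s, a drop of over 3 cm) (linear speed of salt_pot above 0.8 m/s and contact force between the fingers and salt_pot below 0.05 N).
It also fails if it takes over 120 s, if anything falls off the work surface, if the arm or the gripper's body presses on something with over 40 N, if the wrist force passes 120 N, or if a joint passes its speed limit or range.

ROBOT

A 6-joint arm with a two-finger parallel gripper is mounted at the origin on the work surface. World frame = base frame: x ahead of the robot, y to its left, z up, the work surface at z = 0. Lengths are in m, angles in rad, forces in N, time in s.
With the tool pointing down it reaches from about 0.35 to 0.775 m from the base axis. Payload 7.3 kg.
Tool frame: the origin (TCP) lies at the very end of the fingers, on their centre line; the grasp point (between the pads) lies 19 mm behind it; z points along the fingers, y is the direction in which the jaws open and shut (so a half turn about z gives the same grasp; the last joint's range is limited). The gripper opens to 92 mm and grips with 3 to 60 N. Pads are 19 mm wide; open, the fingers measure 130 mm over their backs; the gripper's body (75 mm by 190 mm) begins 47 mm behind the grasp point.
Start: joints at [1.163, 0.342, 1.524, -0, 1.275, -0.146], TCP at [0.136, 0.507, 0.227] pointing down, gripper open.
Joint ranges: [-2.53, 2.53], [-0.77, 2.02], [0.04, 2.7], [-1, 4.14], [0.28, 2.66], [-3.11, 3.11]. Speed limits (rad/s): [2.57, 2.57, 3.14, 3.14, 3.14, 3.14].

INTERFACE

Orientations are given as [roll, pitch, yaw] about the fixed x, y, z axes, in that order (R = Rz(yaw) Ry(pitch) Rx(roll)).
In Python, from cell import monitor, eyes, order gives the robot as it stands. The module is installed in compiled form; this text tells all that it offers.
- The arm moves only by the tool carry_out, never from a script. Its argument "targets" is a list of rows, each a list of 2 entries, a list of its own where there are three numbers: the shift along the tool's x, y, z in m, then the turn about the tool's z in rad. In form: [[[dx, dy, dz], twist], ...]. A call has 1 to 10 rows; each row shifts and turns the pose as measured when the row begins, along the tool's axes as they then stand; what a row does not reach is not made up. A row lasts 1/8 s, in which the tool goes at most 62.5 mm and 10.7 degrees, less where a joint would pass 70% of its speed; a pose out of reach is approached as far as the arm can. A call is refused whole if a number of a shift passes 0.0625 or a number of a turn 0.188, either way. A call with a gripper value outside its range is refused whole. "fingers" is the closure, from 0 (fully open) to 1 (shut), set as the call begins (left out, the last holds). The fingers move at their own pace and stop on an object; "grip_force" is the grip in N (left out, the last holds). Time passes only in rows, so rows that do not move let the fingers close. It gives the time, the measured TCP pose, the force and the opening at its end, in the units of the state.
- monitor.observe(): the state, without advancing time (a new reading comes with each control period).
- eyes.read_camera(name): name is "scene" or "side" or "wrist"; returns the picture (384x512x3 uint8, red, green, blue); there is no depth.
- eyes.camera_info(name): a dict with "K" (3x3 intrinsics, pixels), "rvec" (rotation vector, rad) and "tvec" (3), from world to camera coordinates, as OpenCV has them. Camera axes: x right, y down, z forward; pixel columns grow to the right and rows downward; lengths in m; the calibration is good to about 2 mm. A picture is of the moment at which its call begins: read the wrist's pose just before it. camera_info takes no time and is no camera call; for the wrist camera it gives the pose at the moment of the call.
- order.hand_in(): hands the job in, once; it reports no verdict.
The state is a dict: "time": time; "qpos": joint angles; "qvel": joint speeds; "joint_efforts": joint torques, N m; "tool_pos": TCP position; "tool_rot": TCP orientation; "contact_force": force on the tool from outside, world axes, zero at the start; "torque": the same for the moment, N m; "opening": finger opening in m.
Only numpy, scipy, OpenCV 4.12 (cv2) and the standard library are available. Lean on these libraries where they do the work, as an engineer would, in place of code of your own. Each camera call takes 0.05 s, during which the arm holds its last target.

## Working session

There is one attempt and no reset: what is moved stays moved. The work goes in short steps, Python scripts to look and compute and a tool call to move; the robot and the scene stay as the last step left them, time stands still between calls to the robot, and variables do not carry over. Pictures are saved under pics/ and viewed, and the job is handed in when it is done.

Besides the shell and the picture viewer there is one more tool, called after "Request:" as name(argument=value, ...) on one line, values as JSON. carry_out: Moves the arm, as the interface text tells. Its arguments: {"type":"object","properties":{"targets":{"type":"array","items":{"type":"array"}},"fingers":{"type":"number"},"grip_force":{"type":"number"}},"required":["targets"]}

```bash
mkdir -p pics; cat > h.py <<'E'
import numpy as np, cv2
from cell import monitor, eyes, order
def snap(n,f):
    im=eyes.read_camera(n); cv2.imwrite('pics/'+f,cv2.cvtColor(im,cv2.COLOR_RGB2BGR)); return im
def ray(info,u,v):
    R=cv2.Rodrigues(np.array(info['rvec'],float))[0]; t=np.array(info['tvec'],float).ravel()
    K=np.array(info['K']); d=R.T@np.linalg.inv(K)@np.array([u,v,1.]); return -R.T@t,d
def onz(info,u,v,z):
    o,d=ray(info,u,v); return o+d*(z-o[2])/d[2]
def proj(info,P):
    return cv2.projectPoints(np.array(P,float).reshape(-1,3),np.array(info['rvec'],float),np.array(info['tvec'],float),np.array(info['K'],float),None)[0].reshape(-1,2)
def tri(rays):
    A=np.zeros((3,3));b=np.zeros(3)
    for o,d in rays:
        d=d/np.linalg.norm(d);M=np.eye(3)-np.outer(d,d);A+=M;b+=M@o
    return np.linalg.solve(A,b)
E
python3 - <<'E'
from h import *
print(monitor.observe())
for n in ['scene','side','wrist']:
    snap(n,n+'0.png'); i=eyes.camera_info(n); print(n,i, ray(i,256,192))
E
```

```text
{'time': 0.0, 'qpos': array([ 1.16299784e+00,  3.42694419e-01,  1.52504164e+00, -3.30873107e-05,
        1.27544999e+00, -1.46017191e-01]), 'qvel': array([-0.00031713,  0.00169776, -0.00156171,  0.00051688,  0.00068101,
        0.00022443]), 'joint_efforts': array([-2.71343903e-03, -4.31224930e+01, -2.44216508e+01,  7.15126027e-02,
        5.58308023e-02, -1.36696153e-04]), 'tool_pos': array([0.13569277, 0.506709  , 0.22605109]), 'tool_rot': array([-3.14001161e+00, -2.00534637e-04,  2.87982085e+00]), 'contact_force': array([-0.42714976, -0.1924547 ,  0.33818857]), 'torque': array([-0.02716589, -0.03315585,  0.0007217 ]), 'opening': 0.09208933352412389}
scene {'K': array([[488.60557056,   0.        , 266.74256021],
       [  0.        , 488.60557056, 190.09630374],
       [  0.        ,   0.        ,   1.        ]]), 'rvec': array([ 2.24384716,  0.61610633, -0.25618418]), 'tvec': array([-0.50342195, -0.18092776,  1.54783387])} (array([ 1.06506977, -0.83907651,  0.91844172]), array([-0.38444018,  0.6257795 , -0.67904664]))
side {'K': array([[419.53478458,   0.        , 256.87295319],
       [  0.        , 419.53478458, 192.72647874],
       [  0.        ,   0.        ,   1.        ]]), 'rvec': array([ 0.13278262, -2.73597294,  1.45563173]), 'tvec': array([0.56315685, 0.06059805, 1.12641624])} (array([0.47947844, 0.94945693, 0.67695146]), array([ 0.07729284, -0.82654613, -0.5575434 ]))
wrist {'K': array([[292.34524988,   0.        , 254.45831536],
       [  0.        , 292.34524988, 190.95800428],
       [  0.        ,   0.        ,   1.        ]]), 'rvec': array([-2.31279739, -1.77340524, -0.24186456]), 'tvec': array([-0.52450093, -0.03306038,  0.3907819 ])} (array([0.06537437, 0.5260941 , 0.38452036]), array([ 0.26459514, -0.06703923, -0.96204764]))
```

View pics/scene0.png

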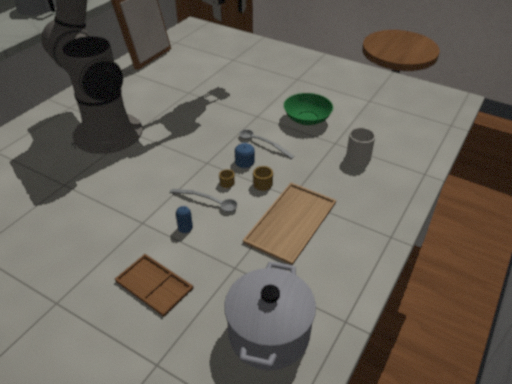

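View pics/side0.png

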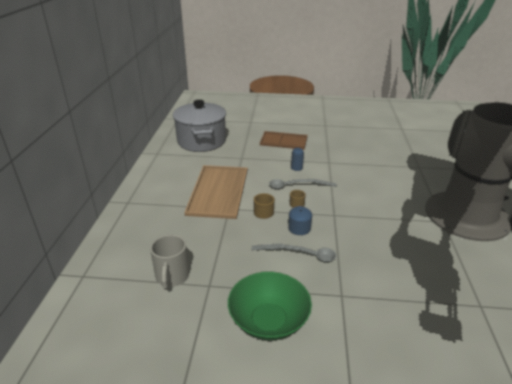

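View pics/wrist0.png

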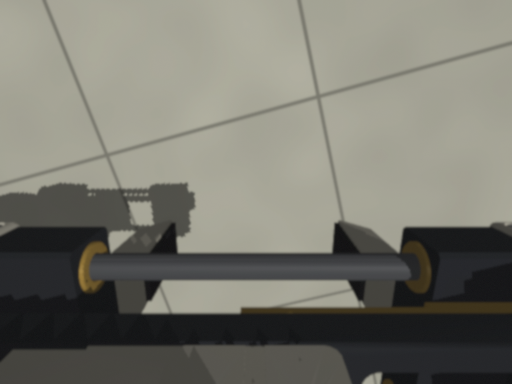

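The scene view shows the spoon tray around (291,222), the cruet tray at (154,284) and the bowl at (308,109). The spoons are at (265,143) and (205,200), the pots at (245,155) and (184,219), and the mug at (360,147). There are two candidate rings, at (227,178) and (263,178), and I'll measure both.

```bash
cat > seg.py <<'E'
from h import *
def masks(im):
    hsv=cv2.cvtColor(im,cv2.COLOR_RGB2HSV); H,S,V=cv2.split(hsv)
    return dict(blue=((H>98)&(H<128)&(S>90)&(V>40)),green=((H>50)&(H<90)&(S>120)),wood=((H>3)&(H<18)&(S>80)),brass=((H>=15)&(H<28)&(S>110)))
if __name__=='__main__':
    for n in ['scene','side']:
        im=cv2.cvtColor(cv2.imread(f'pics/{n}0.png'),cv2.COLOR_BGR2RGB); i=eyes.camera_info(n)
        for k,m in masks(im).items():
            c,_=cv2.findContours(m.astype(np.uint8),cv2.RETR_EXTERNAL,cv2.CHAIN_APPROX_NONE)
            for q in c:
                a=cv2.contourArea(q)
                if a<60: continue
                x,y,w,h=cv2.boundingRect(q)
                if n=='scene' and (y<80 or x>380): continue
                z=.012 if k=='wood' else .03
                P=np.array([onz(i,*p[0],z)[:2] for p in q],np.float32)
                r=cv2.minAreaRect(P)
                print(n,k,int(a),(x,y,w,h),'rect',np.round(r[0],4),np.round(r[1],4),round(r[2],1))
    im=cv2.imread('pics/scene0.png'); cv2.imwrite('pics/crop1.png',cv2.resize(im[120:250,160:300],None,fx=5,fy=4.5,interpolation=cv2.INTER_CUBIC))
E
python3 seg.py; python3 -c "
import cv2
im=cv2.imread('pics/side0.png'); cv2.imwrite('pics/crop2.png',cv2.resize(im[120:270,170:345],None,fx=4,fy=4,interpolation=cv2.INTER_CUBIC))"
```

```text
scene blue 261 (177, 207, 15, 25) rect [ 0.458  -0.1994] [0.032  0.0869] 43.7
scene blue 321 (236, 144, 18, 23) rect [0.4496 0.099 ] [0.0503 0.1032] 31.6
scene green 1033 (285, 94, 47, 30) rect [0.4973 0.4179] [0.1538 0.1731] 31.3
scene wood 2374 (116, 254, 77, 62) rect [ 0.5106 -0.3838] [0.0964 0.1599] 84.0
scene wood 3756 (244, 183, 91, 81) rect [ 0.6843 -0.0484] [0.1398 0.2545] 0.1
scene wood 23680 (349, 111, 163, 273) rect [1.0899 0.1781] [0.2121 1.1024] 0.1
scene brass 179 (220, 170, 14, 17) rect [ 0.4623 -0.0135] [0.0362 0.0675] 33.3
scene brass 332 (254, 167, 18, 23) rect [0.5474 0.0387] [0.0478 0.0925] 31.1
side blue 111 (292, 209, 17, 13) rect [0.4462 0.0841] [0.0487 0.0403] 83.0
side green 2778 (237, 273, 66, 60) rect [0.5054 0.3734] [0.1303 0.1513] 1.3
side wood 2273 (186, 166, 61, 52) rect [ 0.6818 -0.0392] [0.1368 0.2553] 0.1
side wood 505 (261, 132, 46, 16) rect [ 0.508  -0.3733] [0.1018 0.1507] 83.9
side wood 849 (250, 76, 63, 18) rect [ 0.542  -0.9401] [0.2833 0.2252] 0.9
side brass 226 (255, 195, 18, 22) rect [0.5421 0.0501] [0.0453 0.0952] 8.6
```

View pics/crop1.png

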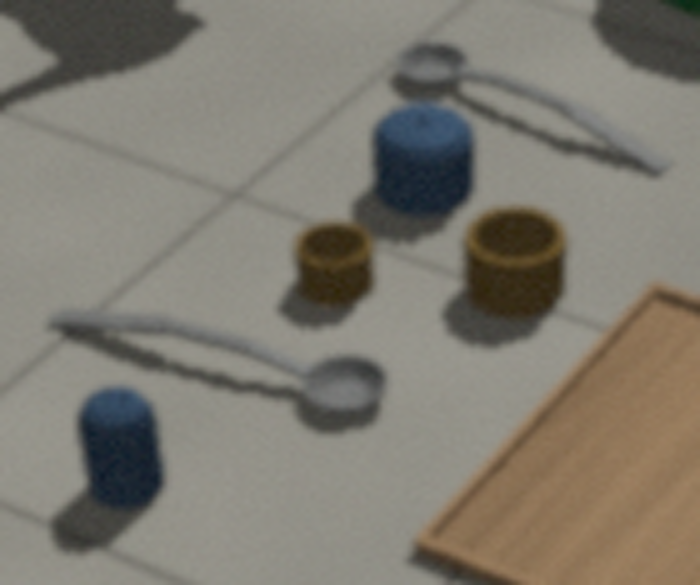

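View pics/crop2.png

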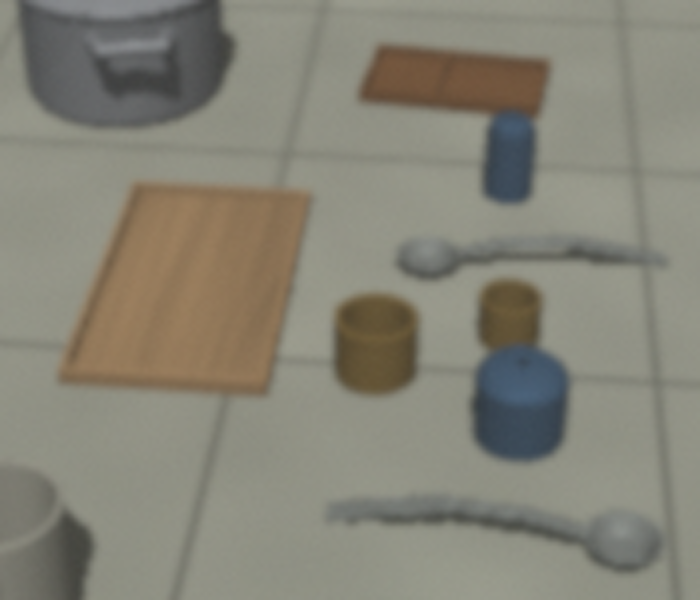

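```bash
cat > m1.py <<'E'
from h import *
I={n:eyes.camera_info(n) for n in ['scene','side']}
S,D=I['scene'],I['side']
def both(name,ps,pd,z):
    a=onz(S,*ps,z);b=onz(D,*pd,z);t=tri([ray(S,*ps),ray(D,*pd)])
    print(name,'scene',a[:2].round(4),'side',b[:2].round(4),'tri',t.round(4)); return (a+b)/2
s=[]
for nm,bs,bd,es,ed in [('low',(229,205.6),(277,184),(171,191),(336,185.5)),('up',(246,134.4),(325.5,255),(292.6,157.3),(252.5,248))]:
    b=both(nm+' bowl',bs,bd,.012);e=both(nm+' end',es,ed,.004); d=b-e
    print(' len',np.hypot(*d[:2]),'(expect ~.2-.024=.176) yaw',np.arctan2(d[1],d[0]), 'origin',(b-.076*d/np.hypot(*d[:2]))[:2].round(4))
for n in I:
    im=cv2.imread(f'pics/{n}0.png'); hsv=cv2.cvtColor(im,cv2.COLOR_BGR2HSV);H,Sa,V=cv2.split(hsv)
    for k,m in dict(blue=(H>95)&(H<130)&(Sa>70),brass=(H>=12)&(H<30)&(Sa>75)).items():
        c,_=cv2.findContours(m.astype(np.uint8),cv2.RETR_EXTERNAL,cv2.CHAIN_APPROX_NONE)
        for q in c:
            x,y,w,h=cv2.boundingRect(q);a=cv2.contourArea(q)
            if a<100 or a>900 or not(170<x<320 and 130<y<240): continue
            u,v=x+(w-1)/2,y+(h-1)/2; p=onz(I[n],u,v,.025)
            R=cv2.Rodrigues(I[n]['rvec'])[0];dep=(R@p+I[n]['tvec'])[2]
            print(n,k,(x,y,w,h),[onz(I[n],u,v,z)[:2].round(4).tolist() for z in (.0175,.028,.034)],'width mm',round(w*dep/I[n]['K'][0,0]*1000,1))
    m=((hsv[...,0]>3)&(hsv[...,0]<18)&(hsv[...,1]>80)).astype(np.uint8)
    c,_=cv2.findContours(m,cv2.RETR_EXTERNAL,cv2.CHAIN_APPROX_NONE)
    for q in c:
        x,y,w,h=cv2.boundingRect(q)
        if y<100 or w>95 or cv2.contourArea(q)<400: continue
        P=np.array([onz(I[n],*p[0],.012)[:2] for p in q],np.float32);print(n,(x,y),'box',cv2.boxPoints(cv2.minAreaRect(P)).round(4).tolist())
E
python3 m1.py
python3 -c "
import cv2,numpy as np
a=cv2.imread('pics/scene0.png')[245:325,105:205];b=cv2.imread('pics/side0.png')[120:160,250:320]
a=cv2.resize(a,None,fx=5,fy=5,interpolation=2);b=cv2.resize(b,(500,285));cv2.imwrite('pics/crop3.png',cv2.convertScaleAbs(cv2.resize(np.vstack([a,b]),None,fx=.8,fy=.8),alpha=1.7))"
```

```text
low bowl scene [ 0.5183 -0.086 ] side [ 0.5145 -0.0844] tri [ 0.5159 -0.085   0.0108]
low end scene [ 0.3448 -0.1139] side [ 0.3413 -0.1064] tri [ 0.3413 -0.111   0.0006]
 len 0.17513516029501228 (expect ~.2-.024=.176) yaw 0.1429040744908166 origin [ 0.4412 -0.096 ]
up bowl scene [0.3868 0.207 ] side [0.3856 0.2089] tri [0.3858 0.2081 0.0111]
up end scene [0.5615 0.1907] side [0.558  0.1927] tri [0.5594 0.192  0.0028]
 len 0.1743204496415915 (expect ~.2-.024=.176) yaw 3.0480707481689744 origin [0.4619 0.2008]
scene blue (177, 207, 15, 26) [[0.4515, -0.1921], [0.4586, -0.1996], [0.4627, -0.204]] width mm 38.0
scene blue (236, 143, 18, 25) [[0.442, 0.1113], [0.4493, 0.1002], [0.4534, 0.0939]] width mm 52.8
scene brass (219, 170, 16, 18) [[0.4554, -0.0039], [0.4626, -0.0137], [0.4666, -0.0192]] width mm 44.4
scene brass (253, 166, 20, 25) [[0.5405, 0.05], [0.5466, 0.0396], [0.5501, 0.0337]] width mm 55.6
scene (116, 254) box [[0.4259999990463257, -0.42329999804496765], [0.585099995136261, -0.4401000142097473], [0.5952000021934509, -0.3441999852657318], [0.4361000061035156, -0.3273999989
[... 376 characters left out ...]
-0.2003]] width mm 28.4
side brass (254, 194, 20, 24) [[0.5446, 0.0346], [0.5435, 0.0492], [0.543, 0.0575]] width mm 53.2
side brass (290, 190, 15, 17) [[0.4554, -0.0101], [0.4557, 0.0052], [0.456, 0.0139]] width mm 41.0
side brass (261, 132, 46, 17) [[0.5072, -0.359], [0.5067, -0.3381], [0.5065, -0.3262]] width mm 157.3
side (186, 166) box [[0.6132000088691711, 0.08829999715089798], [0.6136999726295471, -0.16699999570846558], [0.7504000067710876, -0.16670000553131104], [0.75, 0.08860000222921371]]
side (261, 132) box [[0.4275999963283539, -0.41589999198913574], [0.5774000287055969, -0.4320000112056732], [0.5882999897003174, -0.33070001006126404], [0.43849998712539673, -0.31459999084472656]]
```

View pics/crop3.png

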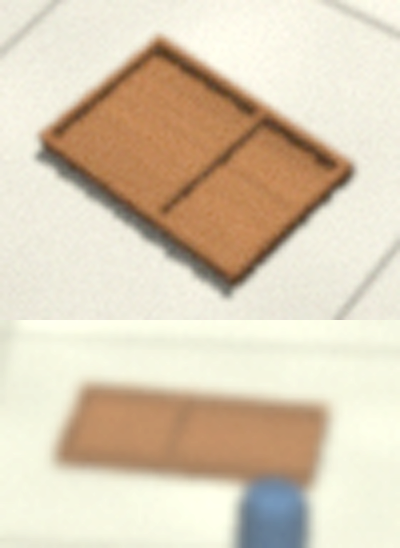

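The small ring at scene (227,178) / side (297,198) measures about 44 mm wide. The other, at (263,178) / (264,206), measures about 56 mm, so the small one fits the description, as the enlarged crops also show. The cruet tray's large bay is at the robot end (low x) and its small bay at high x.

```bash
cat > plan.py <<'E'
import sys
from h import *
# usage plan.py x y z yaw : remaining shift in present tool axes, twist
def w(a): return (a+np.pi)%(2*np.pi)-np.pi
s=monitor.observe(); p=s['tool_pos'];r=s['tool_rot']
t=np.array([float(a) for a in sys.argv[1:4]]); yaw=float(sys.argv[4])
from scipy.spatial.transform import Rotation as Ro
R=Ro.from_euler('xyz',r).as_matrix()
tw=-w(yaw-r[2]); c=np.arctan2(p[1],p[0])
print('t',round(s['time'],2),'pos',p.round(4),'rot',r.round(3),'q6',s['qpos'][5].round(2),'open',round(s['opening'],4),'F',s['contact_force'].round(1))
print('shift in tool axes now',(R.T@(t-p)).round(4),'twist',tw.round(3), '; tool x',R[:,0].round(3),'y',R[:,1].round(3))
Rt=Ro.from_euler('xyz',[np.pi,0,yaw]).as_matrix(); print('shift in final tool axes',(Rt.T@(t-p)).round(4))
E
python3 plan.py .461 -.202 .1 3.036
python3 - <<'E'
from h import *
S=eyes.camera_info('scene');D=eyes.camera_info('side')
for n,ps,pd,z in [('bowlrim',(308,108.5),(270,305),.052),('bowlfloor',(307,116),(270,320),.005),('mug',(360,148),(171,262),.0425),('pot knob',(270,293),(199,103),.17),('pot lid',(270,303),(200,118),.14)]:
    print(n,onz(S,*ps,z)[:2].round(3),onz(D,*pd,z)[:2].round(3))
E
```

```text
t 0.15 pos [0.1357 0.5069 0.2262] rot [-3.141 -0.     2.88 ] q6 -0.15 open 0.092 F [-1.2  1.2 -0.6]
shift in tool axes now [-0.4977 -0.6004  0.1268] twist -0.156 ; tool x [-0.966  0.259  0.   ] y [ 0.259  0.966 -0.001]
shift in final tool axes [-0.3982 -0.6706  0.1262]
bowlrim [0.512 0.383] [0.502 0.405]
bowlfloor [0.499 0.407] [0.502 0.402]
mug [0.732 0.289] [0.725 0.299]
pot knob [ 0.806 -0.37 ] [ 0.777 -0.286]
pot lid [ 0.807 -0.371] [ 0.766 -0.239]
```

Request:
carry_out(targets=[[[-0.04,-0.04,0],-0.156],[[-0.045,-0.04,0],0],[[-0.045,-0.04,0],0],[[-0.045,-0.04,0],0],[[-0.045,-0.04,0],0],[[-0.045,-0.04,0],0],[[-0.045,-0.04,0],0],[[-0.04,-0.04,0],0]], fingers=0)

```text
time: 1.15
tool_pos: [0.4514, 0.1403, 0.2251]
tool_rot: [-3.141, -0.0, 3.049]
contact_force: [0.1, 0.4, 0.1]
opening: 0.0917
```

```bash
python3 plan.py .461 -.202 .1 3.036
```

```text
t 1.15 pos [0.4514 0.1403 0.2251] rot [-3.141 -0.     3.049] q6 -1.34 open 0.0917 F [0.1 0.4 0.1]
shift in tool axes now [-0.0413 -0.3399  0.1253] twist 0.013 ; tool x [-0.996  0.093  0.   ] y [ 0.093  0.996 -0.001]
shift in final tool axes [-0.0456 -0.3394  0.1251]
```

Request:
carry_out(targets=[[[-0.007,-0.057,0.01],0.013],[[-0.007,-0.057,0.01],0],[[-0.007,-0.057,0.01],0],[[-0.007,-0.057,0.01],0],[[-0.007,-0.057,0.01],0],[[-0.007,-0.055,0.01],0],[[0,0,0],0]])

```text
time: 2.02
tool_pos: [0.4587, -0.2169, 0.162]
tool_rot: [3.141, 0.001, 3.03]
contact_force: [-0.5, 0.8, 0.2]
opening: 0.0916
```

```bash
python3 plan.py .461 -.202 .1 3.036; python3 - <<'E'
from h import *
snap('wrist','w1.png')
i=eyes.camera_info('wrist'); print(proj(i,[[.461,-.202,0],[.461,-.202,.068],[.508,-.3785,.012]]).round(0), proj(i,[list(monitor.observe()['tool_pos'])]))
E
```

```text
t 2.02 pos [ 0.4587 -0.2169  0.162 ] rot [3.141e+00 1.000e-03 3.030e+00] q6 -2.05 open 0.0916 F [-0.5  0.8  0.2]
shift in tool axes now [-0.0006  0.0151  0.062 ] twist -0.006 ; tool x [-0.994  0.111 -0.001] y [0.111 0.994 0.   ]
shift in final tool axes [-0.0007  0.0151  0.062 ]
[[266. 177.]
 [269. 194.]
 [117. 236.]] [[254.14102265 237.81270048]]
```

View pics/w1.png

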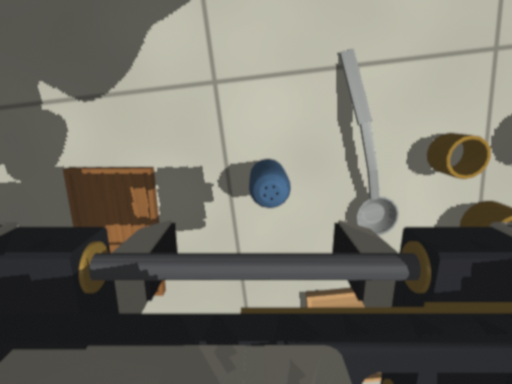

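```bash
python3 - <<'E'
from h import *
i=eyes.camera_info('wrist')
for n,u,v,z in [('pep',270,188,.068),('bowl',376,215,.014),('end',347,54,.005),('ring',469,157,.035),('cr corner far-left',67,168,.012),('cr corner right',156,168,.012)]: print(n,onz(i,u,v,z).round(4))
im=cv2.imread('pics/w1.png');hsv=cv2.cvtColor(im,cv2.COLOR_BGR2HSV)
m=((hsv[...,0]>95)&(hsv[...,0]<130)&(hsv[...,1]>90)).astype(np.uint8)
c,_=cv2.findContours(m,0,1);q=max(c,key=cv2.contourArea);print(cv2.boundingRect(q))
E
```

```text
pep [ 0.4554 -0.2005  0.068 ]
bowl [ 0.5144 -0.0846  0.014 ]
end [ 0.3443 -0.1098  0.005 ]
ring [ 0.4547 -0.0022  0.035 ]
cr corner far-left [ 0.4245 -0.4132  0.012 ]
cr corner right [ 0.4351 -0.3184  0.012 ]
(250, 161, 39, 46)
```

Request:
carry_out(targets=[[[0.002,0.016,0.03],0],[[0,0,0.04],0],[[0,0,0.04],0],[[0,0,0.026],0],[[0,0,0],0]])

```text
time: 2.7
tool_pos: [0.46, -0.1919, 0.0249]
tool_rot: [3.14, 0.003, 3.037]
contact_force: [-0.6, -0.2, 0.5]
opening: 0.0917
```

```bash
python3 plan.py .458 -.201 .022 3.036
```

```text
t 2.7 pos [ 0.46   -0.1919  0.0249] rot [3.140e+00 3.000e-03 3.037e+00] q6 -2.02 open 0.0917 F [-0.6 -0.2  0.5]
shift in tool axes now [ 0.001  -0.0092  0.0029] twist 0.001 ; tool x [-0.995  0.104 -0.003] y [0.104 0.995 0.002]
shift in final tool axes [ 0.001  -0.0092  0.0029]
```

Request:
carry_out(targets=[[[0.001,-0.008,0.003],0],[[0,0,0],0]])

```text
time: 2.95
tool_pos: [0.4594, -0.1997, 0.0239]
tool_rot: [3.141, 0.006, 3.039]
contact_force: [0.4, -0.1, -0.7]
opening: 0.0917
```

Request:
carry_out(targets=[[[0,0,0],0],[[0,0,0],0],[[0,0,0],0],[[0,0,0],0],[[0,0,0],0],[[0,0,0],0]], fingers=1, grip_force=25)

```text
time: 3.7
tool_pos: [0.4604, -0.2006, 0.026]
tool_rot: [-3.14, 0.01, 3.039]
contact_force: [0.4, 0.0, 0.7]
opening: 0.0394
```

Request:
carry_out(targets=[[[0,0,-0.03],0],[[0,0,-0.04],0],[[0,0,-0.03],0],[[-0.025,-0.04,0],0],[[-0.025,-0.045,0],0],[[-0.02,-0.045,0],0],[[0,-0.03,0],0],[[0,0,0],0]])

```text
time: 4.7
tool_pos: [0.5124, -0.3692, 0.1264]
tool_rot: [3.139, 0.004, 3.04]
contact_force: [-0.0, 0.2, -1.7]
opening: 0.04
```

```bash
python3 plan.py .552 -.381 .07 3.034; python3 - <<'E'
from h import *
snap('wrist','w2.png');snap('scene','s2.png')
E
```

```text
t 4.7 pos [ 0.5124 -0.3692  0.1264] rot [3.139 0.004 3.04 ] q6 -2.22 open 0.04 F [-0.   0.2 -1.7]
shift in tool axes now [-0.0404 -0.0079  0.0566] twist 0.006 ; tool x [-0.995  0.101 -0.004] y [0.101 0.995 0.003]
shift in final tool axes [-0.0406 -0.0075  0.0564]
```

View pics/w2.png

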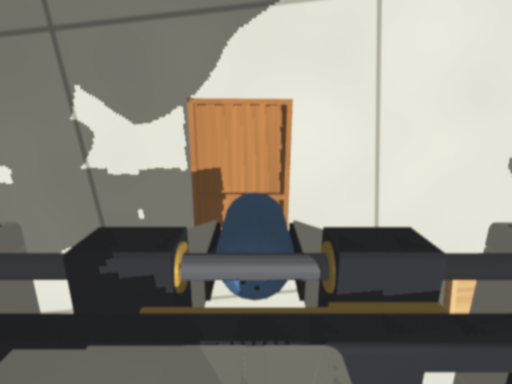

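View pics/s2.png

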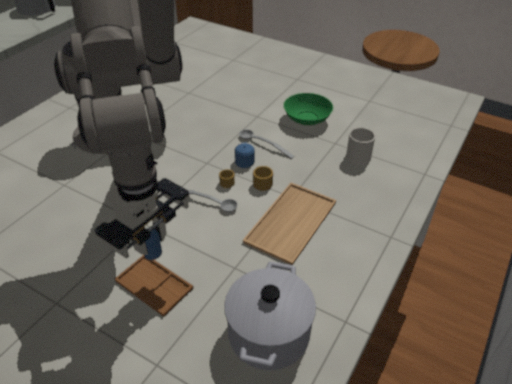

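```bash
python3 - <<'E'
from h import *
i=eyes.camera_info('wrist')
P=[onz(i,u,v,.012) for u,v in [(188,99),(293,99),(193,193),(288,193)]]
for p in P: print(p.round(4))
a=(P[0]+P[1])/2; y=P[1]-P[0]; ang=np.arctan2(-y[0],y[1]); print('width',np.hypot(*y[:2]),'yaw',ang); print('centre',a[:2]+.0785*np.array([np.cos(ang),np.sin(ang)]))
E
```

```text
[ 0.426 -0.417  0.012]
[ 0.4353 -0.324   0.012 ]
[ 0.5125 -0.4263  0.012 ]
[ 0.5219 -0.3345  0.012 ]
width 0.0934255806340093 yaw -0.1002410075102243
centre [ 0.50875474 -0.37836539]
```

Request:
carry_out(targets=[[[-0.022,-0.005,0.01],0],[[-0.02,-0.004,0.02],0],[[0,0,0.02],0],[[0,0,0],0]])

```text
time: 5.3
tool_pos: [0.5554, -0.3738, 0.0759]
tool_rot: [3.135, 0.002, 3.047]
contact_force: [0.4, -0.2, -1.7]
opening: 0.0396
```

```bash
python3 plan.py .5545 -.3825 .031 3.038; python3 - <<'E'
from h import *
snap('wrist','w3.png')
E
```

```text
t 5.3 pos [ 0.5554 -0.3738  0.0759] rot [3.135e+00 2.000e-03 3.047e+00] q6 -2.19 open 0.0396 F [ 0.4 -0.2 -1.7]
shift in tool axes now [ 0.0001 -0.009   0.0449] twist 0.009 ; tool x [-0.995  0.095 -0.002] y [0.095 0.995 0.006]
shift in final tool axes [-0.     -0.0087  0.0449]
```

View pics/w3.png

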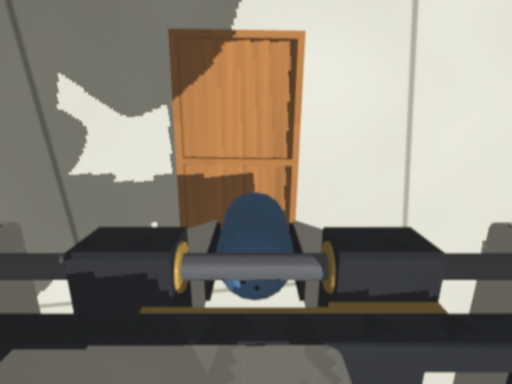

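Request:
carry_out(targets=[[[0,-0.008,0.015],0.009],[[0,0,0.015],0],[[0,0,0.008],0],[[0,0,0.003],0],[[0,0,0],0]])

```text
time: 5.98
tool_pos: [0.5557, -0.3827, 0.0355]
tool_rot: [3.138, 0.006, 3.037]
contact_force: [0.7, 0.2, -1.7]
opening: 0.0394
```

```bash
python3 plan.py .5545 -.3825 .031 3.038
```

```text
t 5.97 pos [ 0.5557 -0.3827  0.0355] rot [3.138 0.006 3.037] q6 -2.19 open 0.0394 F [ 0.7  0.2 -1.7]
shift in tool axes now [0.0013 0.     0.0045] twist -0.001 ; tool x [-0.995  0.104 -0.006] y [0.104 0.995 0.004]
shift in final tool axes [0.0012 0.     0.0045]
```

Request:
carry_out(targets=[[[0.001,0,0.004],0],[[0,0,0.003],0],[[0,0,0.001],0]])

```text
time: 6.35
tool_pos: [0.5552, -0.3829, 0.031]
tool_rot: [3.139, 0.008, 3.037]
contact_force: [-1.2, 1.6, 2.4]
opening: 0.0392
```

Request:
carry_out(targets=[[[0,0,0],0],[[0,0,0],0],[[0,0,0],0],[[0,0,0],0]], fingers=0.2)

```text
time: 6.85
tool_pos: [0.5557, -0.3833, 0.0313]
tool_rot: [3.14, 0.009, 3.037]
contact_force: [-0.1, 0.8, -0.7]
opening: 0.0723
```

Request:
carry_out(targets=[[[0,0,-0.03],0],[[0,0,-0.05],0],[[0,0,-0.05],0],[[0,0,0],0]])

```text
time: 7.35
tool_pos: [0.5543, -0.3832, 0.1636]
tool_rot: [3.139, 0.007, 3.037]
contact_force: [0.3, -0.1, -0.2]
opening: 0.0736
```

```bash
python3 plan.py .448 .101 .16 3.038; python3 - <<'E'
from h import *
snap('scene','s4.png')
E
python3 -c "
import cv2
im=cv2.imread('pics/s4.png')[200:330,90:230];cv2.imwrite('pics/c4.png',cv2.resize(im,None,fx=4,fy=4))"
```

```text
t 7.35 pos [ 0.5543 -0.3832  0.1636] rot [3.139 0.007 3.037] q6 -2.19 open 0.0736 F [ 0.3 -0.1 -0.2]
shift in tool axes now [0.1562 0.4705 0.0037] twist -0.001 ; tool x [-0.995  0.104 -0.007] y [0.104 0.995 0.003]
shift in final tool axes [0.1558 0.4706 0.0036]
```

View pics/c4.png

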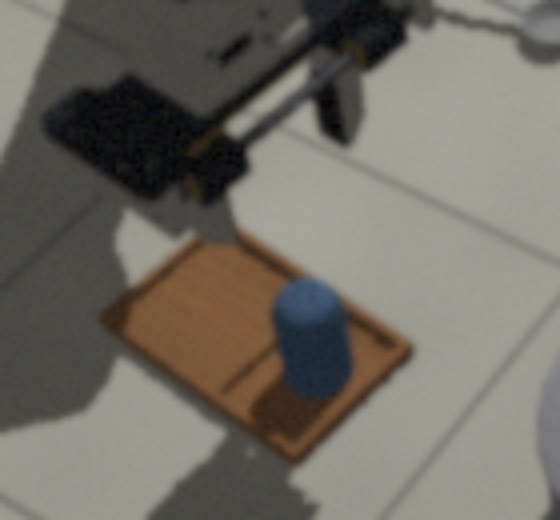

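The pepper pot is upright in the small bay at scene (168,285). Next is the salt pot.

Request:
carry_out(targets=[[[0.018,0.05,0],0],[[0.018,0.055,0],0],[[0.018,0.055,0],0],[[0.018,0.055,0],0],[[0.018,0.055,0],0],[[0.018,0.055,0],0],[[0.018,0.055,0],0],[[0.01,0.04,0],0],[[0,0.02,0],0],[[0,0,0],0]], fingers=0)

```text
time: 8.65
tool_pos: [0.4521, 0.0848, 0.1495]
tool_rot: [3.131, -0.022, 3.035]
contact_force: [0.2, -0.7, 0.1]
opening: 0.0916
```

```bash
python3 plan.py .448 .101 .16 3.038; python3 - <<'E'
from h import *
snap('wrist','w5.png')
i=eyes.camera_info('wrist'); print(proj(i,[[.448,.101,.056]]))
E
```

```text
t 8.65 pos [0.4521 0.0848 0.1495] rot [ 3.131 -0.022  3.035] q6 -1.46 open 0.0916 F [ 0.2 -0.7  0.1]
shift in tool axes now [ 0.006   0.0158 -0.0102] twist -0.003 ; tool x [-0.994  0.106  0.022] y [0.106 0.994 0.011]
shift in final tool axes [ 0.0057  0.0157 -0.0105]
[[271.53735492 189.57737612]]
```

View pics/w5.png

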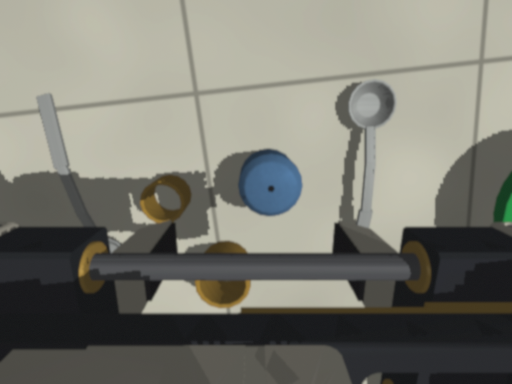

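```bash
python3 - <<'E'
from h import *
i=eyes.camera_info('wrist')
for n,u,v,z in [('salt',271,188,.056),('bowl',371,104,.013),('end',365,220,.005),('ring',171,193,.035)]: print(n,onz(i,u,v,z).round(4))
E
```

```text
salt [0.4465 0.1007 0.056 ]
bowl [0.3841 0.2075 0.013 ]
end [0.5071 0.2029 0.005 ]
ring [0.446  0.0049 0.035 ]
```

Request:
carry_out(targets=[[[0.004,0.01,0.02],0],[[0.002,0.004,0.035],0],[[0,0,0.035],0],[[0,0,0.025],0],[[0,0,0.01],0],[[0,0,0],0]])

```text
time: 9.45
tool_pos: [0.4443, 0.0944, 0.0192]
tool_rot: [3.133, -0.025, 3.028]
contact_force: [0.4, -0.1, 0.2]
opening: 0.0919
```

```bash
python3 plan.py .448 .101 .019 3.038
```

```text
t 9.45 pos [0.4443 0.0944 0.0192] rot [ 3.133 -0.025  3.028] q6 -1.44 open 0.0919 F [ 0.4 -0.1  0.2]
shift in tool axes now [-0.0029  0.007   0.0002] twist -0.01 ; tool x [-0.993  0.114  0.025] y [0.114 0.993 0.009]
shift in final tool axes [-0.003   0.007   0.0002]
```

Request:
carry_out(targets=[[[-0.003,0.006,0],0],[[0,0,0],0]])

```text
time: 9.7
tool_pos: [0.4496, 0.1, 0.0206]
tool_rot: [3.132, -0.023, 3.027]
contact_force: [-0.3, -0.6, 0.4]
opening: 0.0916
```

Request:
carry_out(targets=[[[0,0,0],0],[[0,0,0],0],[[0,0,0],0],[[0,0,0],0],[[0,0,0],0]], fingers=1, grip_force=30)

```text
time: 10.32
tool_pos: [0.4503, 0.1002, 0.0219]
tool_rot: [3.132, -0.02, 3.028]
contact_force: [-0.5, 0.4, -0.3]
opening: 0.0591
```

Request:
carry_out(targets=[[[0,0,-0.02],0],[[0,0,-0.03],0],[[0,0,-0.03],0],[[0,0,-0.02],0],[[0,0,0],0]])

```text
time: 10.95
tool_pos: [0.4502, 0.0988, 0.1226]
tool_rot: [3.133, -0.026, 3.028]
contact_force: [0.3, 0.6, -3.1]
opening: 0.0591
```

```bash
python3 plan.py .4772 -.3748 .12 3.038
```

```text
t 10.95 pos [0.4502 0.0988 0.1226] rot [ 3.133 -0.026  3.028] q6 -1.42 open 0.0591 F [ 0.3  0.6 -3.1]
shift in tool axes now [-0.0807 -0.4674 -0.0035] twist -0.01 ; tool x [-0.993  0.114  0.026] y [0.114 0.993 0.009]
shift in final tool axes [-0.0758 -0.4683  0.0026]
```

Request:
carry_out(targets=[[[-0.01,-0.04,-0.002],-0.01],[[-0.01,-0.05,-0.002],0],[[-0.01,-0.05,0],0],[[-0.01,-0.05,0],0],[[-0.01,-0.05,0],0],[[-0.01,-0.05,0],0],[[-0.01,-0.05,0],0],[[-0.008,-0.045,0],0],[[0,-0.03,0],0],[[0,0,0],0]])

```text
time: 12.2
tool_pos: [0.4793, -0.3323, 0.1037]
tool_rot: [3.124, -0.045, 3.04]
contact_force: [0.1, 0.8, -2.6]
opening: 0.0592
```

```bash
python3 plan.py .480 -.3748 .07 3.038
```

```text
t 12.2 pos [ 0.4793 -0.3323  0.1037] rot [ 3.124 -0.045  3.04 ] q6 -2.19 open 0.0592 F [ 0.1  0.8 -2.6]
shift in tool axes now [-0.0065 -0.0428  0.0327] twist 0.002 ; tool x [-0.994  0.101  0.045] y [0.102 0.995 0.018]
shift in final tool axes [-0.0051 -0.0422  0.0337]
```

Request:
carry_out(targets=[[[-0.001,-0.01,0],0],[[-0.002,-0.015,0],0],[[-0.001,-0.01,0],0],[[0,-0.005,0],0],[[0,0,0],0]])

```text
time: 12.82
tool_pos: [0.479, -0.3723, 0.1005]
tool_rot: [3.121, -0.048, 3.043]
contact_force: [0.3, -0.2, -1.8]
opening: 0.059
```

```bash
python3 plan.py .480 -.3748 .07 3.038; python3 - <<'E'
from h import *
snap('wrist','w6.png');i=eyes.camera_info('wrist')
E
```

```text
t 12.82 pos [ 0.479  -0.3723  0.1005] rot [ 3.121 -0.048  3.043] q6 -2.24 open 0.059 F [ 0.3 -0.2 -1.8]
shift in tool axes now [-0.0027 -0.003   0.0304] twist 0.005 ; tool x [-0.994  0.099  0.048] y [0.1   0.995 0.021]
shift in final tool axes [-0.0013 -0.0024  0.0305]
```

View pics/w6.png

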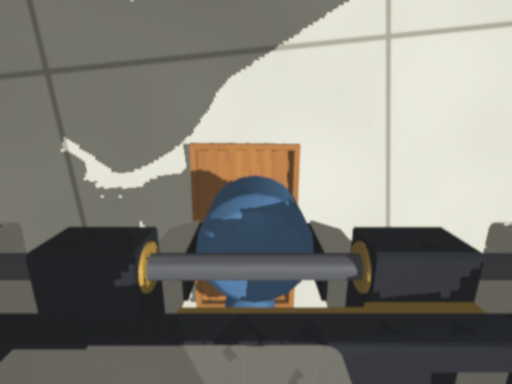

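Request:
carry_out(targets=[[[-0.001,-0.002,0.015],0],[[0,0,0.02],0],[[0,0,0.02],0],[[0,0,0.008],0],[[0,0,0],0]])

```text
time: 13.5
tool_pos: [0.4767, -0.3708, 0.0332]
tool_rot: [3.119, -0.049, 3.044]
contact_force: [-0.5, 0.7, -2.2]
opening: 0.0591
```

```bash
python3 plan.py .480 -.3748 .028 3.038
```

```text
t 13.5 pos [ 0.4767 -0.3708  0.0332] rot [ 3.119 -0.049  3.044] q6 -2.24 open 0.0591 F [-0.5  0.7 -2.2]
shift in tool axes now [-0.004  -0.0038  0.005 ] twist 0.006 ; tool x [-0.994  0.097  0.049] y [0.098 0.995 0.022]
shift in final tool axes [-0.0037 -0.0036  0.0052]
```

Request:
carry_out(targets=[[[-0.003,-0.003,0.002],0],[[0,0,0.002],0],[[0,0,0.001],0]])

```text
time: 13.88
tool_pos: [0.4802, -0.375, 0.0293]
tool_rot: [3.121, -0.047, 3.045]
contact_force: [-0.5, 0.5, -2.2]
opening: 0.0587
```

Request:
carry_out(targets=[[[0,0,0.002],0],[[0,0,0.001],0]])

```text
time: 14.12
tool_pos: [0.4801, -0.3751, 0.0272]
tool_rot: [3.122, -0.046, 3.044]
contact_force: [-4.4, 2.8, 7.1]
opening: 0.0593
```

Request:
carry_out(targets=[[[0,0,0],0],[[0,0,0],0],[[0,0,0],0],[[0,0,0],0]], fingers=0.04)

```text
time: 14.62
tool_pos: [0.4808, -0.3756, 0.0279]
tool_rot: [3.123, -0.044, 3.044]
contact_force: [-0.2, -0.6, -0.5]
opening: 0.0871
```

Request:
carry_out(targets=[[[0,0,-0.02],0],[[0,0,-0.03],0],[[0,0,-0.04],0],[[0,0,-0.02],0],[[0,0,0],0]])

```text
time: 15.25
tool_pos: [0.4854, -0.3778, 0.1399]
tool_rot: [3.122, -0.046, 3.044]
contact_force: [-0.2, 0.3, -0.3]
opening: 0.0885
```

```bash
python3 plan.py .455 -.004 .13 3.14; python3 - <<'E'
from h import *
snap('scene','s7.png')
E
python3 -c "
import cv2
im=cv2.imread('pics/s7.png')[150:330,90:290];cv2.imwrite('pics/c7.png',cv2.resize(im,None,fx=3.3,fy=3.3))"
```

```text
t 15.25 pos [ 0.4854 -0.3778  0.1399] rot [ 3.122 -0.046  3.044] q6 -2.25 open 0.0885 F [-0.2  0.3 -0.3]
shift in tool axes now [0.066  0.3688 0.0201] twist -0.096 ; tool x [-0.994  0.097  0.046] y [0.098 0.995 0.02 ]
shift in final tool axes [0.031  0.3738 0.0099]
```

View pics/c7.png

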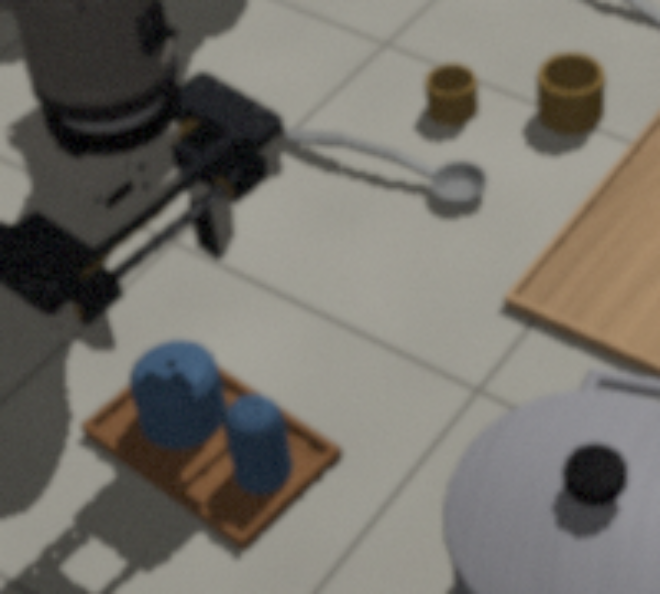

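Request:
carry_out(targets=[[[0.006,0.03,0],0],[[0.006,0.035,0],0],[[0.006,0.035,0],0],[[0.006,0.035,0],0],[[0.006,0.035,0],0],[[0.006,0.035,0],0],[[0.006,0.035,0],0],[[0.006,0.035,0],0],[[0.004,0.02,0],0],[[0,0,0],0]], fingers=0.2)

```text
time: 16.55
tool_pos: [0.454, -0.0666, 0.1346]
tool_rot: [3.111, -0.069, 3.043]
contact_force: [0.9, -1.4, 0.5]
opening: 0.0737
```

```bash
python3 plan.py .455 -.004 .13 3.04;  python3 - <<'E'
from h import *
snap('wrist','w8.png');i=eyes.camera_info('wrist');print(proj(i,[[.4547,-.002,.035],[.446,.005,.035]]))
E
```

```text
t 16.55 pos [ 0.454  -0.0666  0.1346] rot [ 3.111 -0.069  3.043] q6 -1.8 open 0.0737 F [ 0.9 -1.4  0.5]
shift in tool axes now [0.0049 0.0622 0.0069] twist 0.003 ; tool x [-0.993  0.098  0.069] y [0.1   0.994 0.03 ]
shift in final tool axes [0.0054 0.0624 0.0046]
[[321.35974105 191.96780004]
 [328.40394558 181.94603621]]
```

View pics/w8.png

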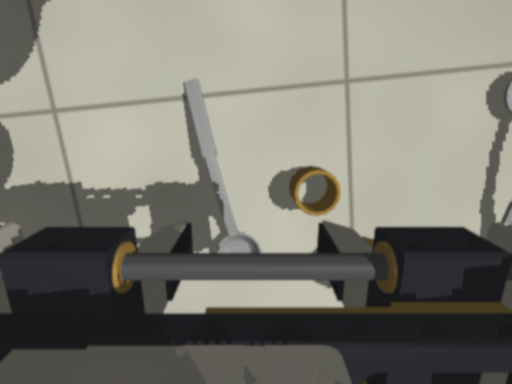

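Request:
carry_out(targets=[[[0,0.005,0],0],[[0,0.005,0],0],[[0,0.005,0],0],[[0,0.005,0],0],[[0,0.005,0],0],[[0,0.005,0],0],[[0,0.005,0],0],[[0,0.005,0],0],[[0,0.005,0],0],[[0,0.005,0],0]])

```text
time: 17.85
tool_pos: [0.4599, -0.0165, 0.1354]
tool_rot: [3.111, -0.069, 3.039]
contact_force: [-1.1, -0.0, -0.1]
opening: 0.0735
```

Request:
carry_out(targets=[[[0,0,0],0],[[0,0,0],0],[[0,0,0],0],[[0,0,0],0],[[0,0,0],0],[[0,0,0],0],[[0,0,0],0],[[0,0,0],0],[[0,0,0],0],[[0,0,0],0]])

```text
time: 19.1
tool_pos: [0.4599, -0.0166, 0.1354]
tool_rot: [3.112, -0.069, 3.039]
contact_force: [-0.6, 0.1, -0.6]
opening: 0.0737
```

Request:
carry_out(targets=[[[0.02,0,0],0],[[0.02,0,0],0],[[-0.02,0,0],0],[[-0.02,0,0],0]])

```text
time: 19.6
tool_pos: [0.4586, -0.0164, 0.1357]
tool_rot: [3.112, -0.069, 3.039]
contact_force: [-0.0, 0.7, 0.8]
opening: 0.0732
```

Request:
carry_out(targets=[[[0,0,-0.05],0],[[0,0,-0.05],0],[[0,0,0],0]])

```text
time: 19.98
tool_pos: [0.4663, -0.0203, 0.2373]
tool_rot: [3.111, -0.071, 3.039]
contact_force: [-0.3, 0.4, 0.2]
opening: 0.0735
```

Request:
carry_out(targets=[[[-0.05,0,0],0],[[-0.05,0,0],0],[[-0.05,0,0],0],[[0,0,0],0]])

```text
time: 20.48
tool_pos: [0.6167, -0.0355, 0.2214]
tool_rot: [3.111, -0.078, 3.039]
contact_force: [-0.6, -0.5, -0.6]
opening: 0.073
```

Request:
carry_out(targets=[[[0.05,0,0],0],[[0.05,0,0],0],[[0.05,0,0],0],[[0,0,0],0]])

```text
time: 20.98
tool_pos: [0.4585, -0.0186, 0.2278]
tool_rot: [3.11, -0.089, 3.04]
contact_force: [0.3, 0.5, 0.9]
opening: 0.0732
```

Request:
carry_out(targets=[[[0,0,0],0.18],[[0,0,0],0.18],[[0,0,0],0.18],[[0,0,0],0]])

```text
time: 21.48
tool_pos: [0.4576, -0.0184, 0.2271]
tool_rot: [-3.122, -0.092, 2.482]
contact_force: [-0.4, -0.3, 0.0]
opening: 0.0736
```

Request:
carry_out(targets=[[[0,0,0],-0.18],[[0,0,0],-0.18],[[0,0,0],-0.18],[[0,0,0],0]])

```text
time: 21.98
tool_pos: [0.4578, -0.0183, 0.2262]
tool_rot: [3.109, -0.089, 3.053]
contact_force: [-1.1, -0.2, 0.9]
opening: 0.0733
```

Request:
carry_out(targets=[[[-0.004,0.001,0.02],0],[[-0.004,0.001,0.03],0],[[-0.004,0.001,0.03],0],[[-0.003,0.001,0.03],0],[[0,0,0.03],0],[[0,0,0.02],0],[[0,0,0],0]])

```text
time: 22.85
tool_pos: [0.4611, -0.0092, 0.061]
tool_rot: [3.11, -0.086, 3.04]
contact_force: [-0.1, 0.3, 0.4]
opening: 0.0733
```

```bash
python3 plan.py .455 -.006 .01 3.04;  python3 - <<'E'
from h import *
snap('wrist','w9.png');i=eyes.camera_info('wrist');print(proj(i,[[.455,-.006,.035]]))
E
```

```text
t 22.85 pos [ 0.4611 -0.0092  0.061 ] rot [ 3.11  -0.086  3.04 ] q6 -1.69 open 0.0733 F [-0.1  0.3  0.4]
shift in tool axes now [0.002  0.001  0.0514] twist -0.0 ; tool x [-0.991  0.101  0.086] y [0.104 0.994 0.031]
shift in final tool axes [0.0064 0.0026 0.051 ]
[[256.89206906 214.02636597]]
```

View pics/w9.png

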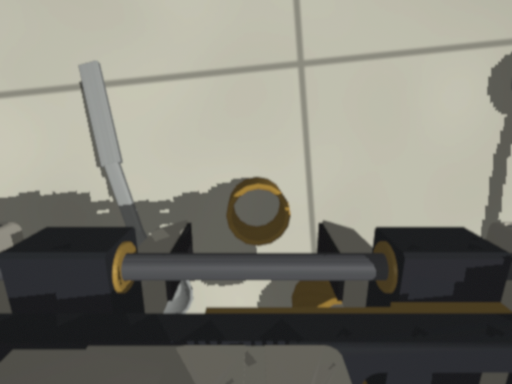

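Request:
carry_out(targets=[[[0.001,0.001,0.02],0],[[0.001,0,0.02],0],[[0,0,0.01],0],[[0,0,0],0]])

```text
time: 23.4
tool_pos: [0.46, -0.007, 0.015]
tool_rot: [3.111, -0.075, 3.037]
contact_force: [0.0, 0.4, 0.5]
opening: 0.0736
```

Request:
carry_out(targets=[[[0,0,0],0],[[0,0,0],0],[[0,0,0],0],[[0,0,0],0],[[0,0,0],0]], fingers=1, grip_force=12)

```text
time: 24.02
tool_pos: [0.4616, -0.0074, 0.0171]
tool_rot: [3.112, -0.071, 3.037]
contact_force: [-0.1, 0.8, -0.6]
opening: 0.0432
```

Request:
carry_out(targets=[[[0,0,-0.02],0],[[0,0,-0.03],0],[[0,0,-0.04],0],[[0,0,-0.03],0],[[0,0,0],0]])

```text
time: 24.65
tool_pos: [0.4692, -0.0119, 0.1393]
tool_rot: [3.112, -0.074, 3.037]
contact_force: [-0.7, -0.0, -0.0]
opening: 0.043
```

```bash
python3 plan.py .502 .402 .13 3.04
```

```text
t 24.65 pos [ 0.4692 -0.0119  0.1393] rot [ 3.112 -0.074  3.037] q6 -1.68 open 0.043 F [-0.7 -0.  -0. ]
shift in tool axes now [0.0099 0.4145 0.0226] twist -0.003 ; tool x [-0.992  0.104  0.074] y [0.107 0.994 0.03 ]
shift in final tool axes [0.0093 0.4151 0.0093]
```

Request:
carry_out(targets=[[[0,0.025,0],0],[[0,0.03,0],0],[[0,0.03,0],0],[[0,0.03,0],0],[[0,0.03,0],0],[[0,0.03,0],0],[[0,0.03,0],0],[[0,0.03,0],0],[[0,0.03,0],0],[[0,0.03,0],0]])

```text
time: 25.9
tool_pos: [0.4944, 0.2875, 0.1335]
tool_rot: [3.118, -0.096, 3.032]
contact_force: [-0.3, 0.1, 0.1]
opening: 0.0432
```

Request:
carry_out(targets=[[[0,0.03,0],0],[[0,0.03,0],0],[[0,0.03,0],0],[[0,0.01,0],0],[[0,0,0],0]])

```text
time: 26.52
tool_pos: [0.5019, 0.3895, 0.1266]
tool_rot: [3.126, -0.107, 3.033]
contact_force: [-0.0, 0.6, -0.4]
opening: 0.0427
```

```bash
python3 plan.py .502 .402 .06 3.04;python3 - <<'E'
from h import *
snap('wrist','w10.png')
E
```

```text
t 26.52 pos [0.5019 0.3895 0.1266] rot [ 3.126 -0.107  3.033] q6 -0.98 open 0.0427 F [-0.   0.6 -0.4]
shift in tool axes now [-0.0058  0.0114  0.0665] twist -0.007 ; tool x [-0.988  0.108  0.106] y [0.11  0.994 0.016]
shift in final tool axes [0.0012 0.0124 0.0666]
```

View pics/w10.png

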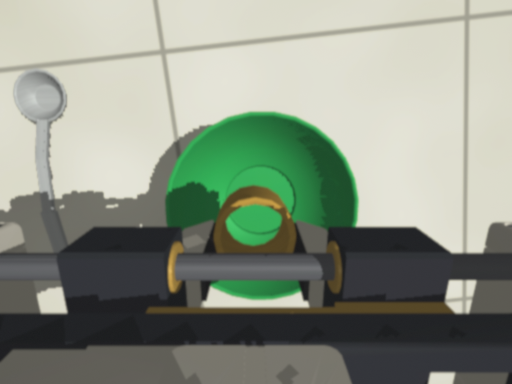

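```bash
python3 - <<'E'
from h import *
i=eyes.camera_info('wrist');print(onz(i,262,205,.052),onz(i,260,202,.005))
E
```

```text
[0.49921177 0.39702314 0.052     ] [0.50630499 0.39615998 0.005     ]
```

Request:
carry_out(targets=[[[-0.003,0.005,0.015],0],[[-0.003,0.005,0.025],0],[[-0.002,0.002,0.025],0],[[0,0,0.02],0],[[0,0,0],0]])

```text
time: 27.2
tool_pos: [0.5026, 0.3982, 0.0355]
tool_rot: [3.129, -0.109, 3.027]
contact_force: [-0.1, -0.1, -0.8]
opening: 0.043
```

```bash
python3 plan.py .502 .402 .03 3.04
```

```text
t 27.2 pos [0.5026 0.3982 0.0355] rot [ 3.129 -0.109  3.027] q6 -0.98 open 0.043 F [-0.1 -0.1 -0.8]
shift in tool axes now [0.0004 0.0036 0.0056] twist -0.013 ; tool x [-0.988  0.113  0.109] y [0.115 0.993 0.013]
shift in final tool axes [0.0009 0.0037 0.0055]
```

Request:
carry_out(targets=[[[0,0.002,0.006],0],[[0,0,0.003],0]])

```text
time: 27.45
tool_pos: [0.5028, 0.4003, 0.0271]
tool_rot: [3.128, -0.108, 3.026]
contact_force: [0.3, -1.0, -0.8]
opening: 0.0432
```

Request:
carry_out(targets=[[[0,0,0],0],[[0,0,0],0],[[0,0,0],0]], fingers=0.35)

```text
time: 27.82
tool_pos: [0.5037, 0.4007, 0.0286]
tool_rot: [3.126, -0.105, 3.027]
contact_force: [-0.2, -0.3, 0.9]
opening: 0.0593
```

Request:
carry_out(targets=[[[0,0,-0.02],0],[[0,0,-0.03],0],[[0,0,-0.04],0],[[0,0,-0.03],0],[[0,0,0],0]])

```text
time: 28.45
tool_pos: [0.5163, 0.3974, 0.152]
tool_rot: [3.126, -0.105, 3.027]
contact_force: [0.3, -0.2, 0.9]
opening: 0.0599
```

```bash
python3 plan.py .447 .2022 .13 3.048;python3 - <<'E'
from h import *
snap('wrist','w11.png')
E
```

```text
t 28.45 pos [0.5163 0.3974 0.152 ] rot [ 3.126 -0.105  3.027] q6 -0.97 open 0.0599 F [ 0.3 -0.2  0.9]
shift in tool axes now [ 0.0439 -0.2023  0.0236] twist -0.021 ; tool x [-0.988  0.114  0.104] y [0.116 0.993 0.016]
shift in final tool axes [ 0.0507 -0.2009  0.022 ]
```

View pics/w11.png

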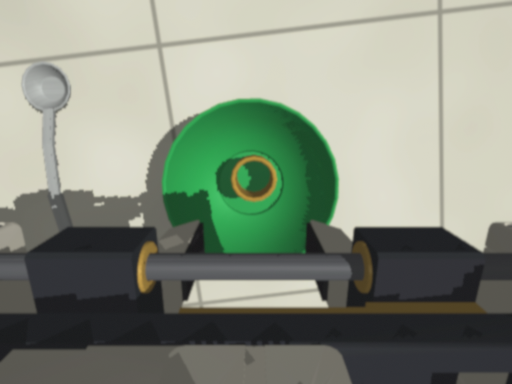

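Request:
carry_out(targets=[[[-0.02,0.02,-0.004],0],[[-0.02,0.02,-0.004],0],[[-0.02,0.02,-0.004],0],[[-0.02,0.02,-0.004],0],[[0,0,0],0]])

```text
time: 29.12
tool_pos: [0.6036, 0.4671, 0.1477]
tool_rot: [3.137, -0.12, 3.026]
contact_force: [-1.0, 0.1, 0.7]
opening: 0.0598
```

```bash
python3 -c "
from h import *
s=monitor.observe();print(s['qpos'].round(3),s['tool_pos'],s['tool_rot'],np.hypot(*s['tool_pos'][:2]))"
```

```text
[ 0.527  0.938  0.665  0.075  1.632 -0.927] [0.60356619 0.46708962 0.14766376] [ 3.13699835 -0.11983208  3.02606217] 0.7631938483463427
```

Request:
carry_out(targets=[[[-0.02,0.02,-0.002],0],[[-0.02,0.02,-0.002],0],[[-0.02,0.02,-0.002],0],[[-0.02,0.02,-0.002],0],[[0,0,0],0]])

```text
time: 29.75
tool_pos: [0.6608, 0.5149, 0.1256]
tool_rot: [3.129, -0.115, 3.025]
contact_force: [-0.7, 0.5, 0.6]
opening: 0.06
```

```bash
python3 -c "
from h import *
s=monitor.observe();print(s['qpos'].round(3),s['tool_pos'],s['tool_rot'],np.hypot(*s['tool_pos'][:2]))"
```

```text
[ 0.54   1.249  0.046  0.085  1.929 -0.886] [0.66078138 0.51490568 0.12556564] [ 3.12946131 -0.11544526  3.02453543] 0.8377111047470024
```

Request:
carry_out(targets=[[[-0.04,0.04,-0.02],0],[[-0.04,0.04,-0.02],0]])

```text
time: 30.0
tool_pos: [0.68, 0.53, 0.1382]
tool_rot: [3.069, -0.053, 3.022]
contact_force: [-0.1, 1.1, 1.3]
opening: 0.0598
```

```bash
python3 -c "
from h import *
s=monitor.observe();print(s['qpos'].round(3),s['tool_pos'],s['tool_rot'],np.hypot(*s['tool_pos'][:2]))"
```

```text
[ 0.54   1.238  0.037  0.094  1.864 -0.882] [0.6800434  0.53003039 0.13821873] [ 3.06923147 -0.05284687  3.02217148] 0.8622013902758265
```

Request:
carry_out(targets=[[[0.01,-0.02,-0.002],0],[[0.015,-0.027,-0.002],0],[[0.015,-0.027,-0.002],0],[[0.015,-0.027,-0.002],0],[[0.015,-0.027,0],0],[[0.015,-0.027,0],0],[[0.015,-0.027,0],0],[[0.015,-0.027,0],0],[[0.015,-0.027,0],0],[[0.015,-0.027,0],0]])

```text
time: 31.25
tool_pos: [0.5116, 0.2872, 0.1482]
tool_rot: [3.037, -0.002, 3.022]
contact_force: [-0.2, -0.0, -0.9]
opening: 0.0597
```

```bash
python3 plan.py .446 .2023 .12 3.051
```

```text
t 31.25 pos [0.5116 0.2872 0.1482] rot [ 3.037e+00 -2.000e-03  3.022e+00] q6 -1.17 open 0.0597 F [-0.2 -0.  -0.9]
shift in tool axes now [ 0.0549 -0.0946  0.0185] twist -0.029 ; tool x [-0.993  0.12   0.002] y [0.119 0.987 0.105]
shift in final tool axes [ 0.0576 -0.0905  0.0282]
```

Request:
carry_out(targets=[[[0.01,-0.02,0],-0.029],[[0.014,-0.025,0],0],[[0.014,-0.025,0],0],[[0.014,-0.02,0],0],[[0,0,0],0]], fingers=0.4)

```text
time: 31.88
tool_pos: [0.4545, 0.2007, 0.148]
tool_rot: [3.027, 0.029, 3.048]
contact_force: [1.1, -0.4, -0.5]
opening: 0.0554
```

```bash
python3 plan.py .446 .2023 .06 3.051;python3 - <<'E'
from h import *
snap('wrist','w12.png'); i=eyes.camera_info('wrist'); print(proj(i,[[.446,.2023,.021],[.385,.2078,.014],[.5595,.192,.005]]))
E
```

```text
t 31.88 pos [0.4545 0.2007 0.148 ] rot [3.027 0.029 3.048] q6 -1.35 open 0.0554 F [ 1.1 -0.4 -0.5]
shift in tool axes now [ 0.0111 -0.0093  0.0873] twist -0.003 ; tool x [-0.995  0.093 -0.029] y [0.089 0.989 0.114]
shift in final tool axes [0.0086 0.0008 0.088 ]
[[239.65888737 171.51003511]
 [238.17586219 107.12041317]
 [240.20622284 264.0115496 ]]
```

View pics/w12.png

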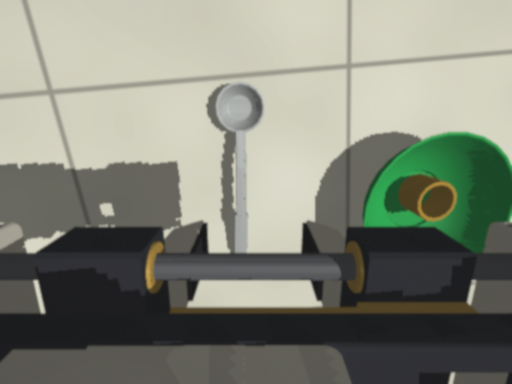

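```bash
python3 plan.py .4465 .2038 .011 3.051
```

```text
t 31.93 pos [0.4555 0.2013 0.1483] rot [3.027 0.03  3.049] q6 -1.35 open 0.0552 F [ 0.4 -0.3 -0.4]
shift in tool axes now [ 0.0132 -0.0141  0.1363] twist -0.002 ; tool x [-0.995  0.093 -0.03 ] y [0.089 0.989 0.115]
shift in final tool axes [0.0092 0.0016 0.1373]
```

Request:
carry_out(targets=[[[0.005,-0.005,0.02],0],[[0.004,-0.005,0.03],0],[[0.004,-0.004,0.03],0],[[0,0,0.02],0],[[0,0,0],0]], fingers=0.65)

```text
time: 32.55
tool_pos: [0.455, 0.2043, 0.05]
tool_rot: [3.02, 0.05, 3.049]
contact_force: [-0.2, -0.1, 0.1]
opening: 0.0325
```

```bash
python3 plan.py .4465 .2038 .011 3.051;python3 - <<'E'
from h import *
snap('wrist','w13.png');snap('side','d13.png')
E
python3 -c "
import cv2
im=cv2.imread('pics/d13.png')[170:290,220:380];cv2.imwrite('pics/c13.png',cv2.resize(im,None,fx=4,fy=4))"
```

```text
t 32.55 pos [0.455  0.2043 0.05  ] rot [3.02  0.05  3.049] q6 -1.4 open 0.0325 F [-0.2 -0.1  0.1]
shift in tool axes now [ 0.0104 -0.006   0.0381] twist -0.002 ; tool x [-0.994  0.092 -0.05 ] y [0.086 0.989 0.121]
shift in final tool axes [ 0.0084 -0.0013  0.039 ]
```

View pics/w13.png

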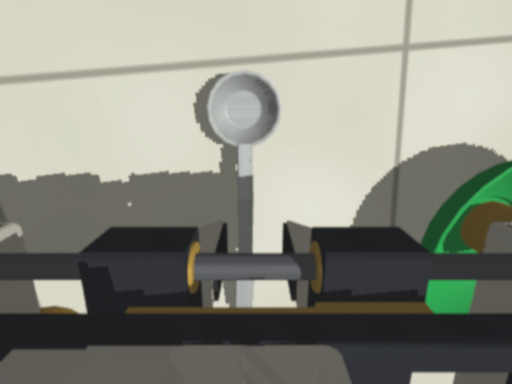

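View pics/c13.png

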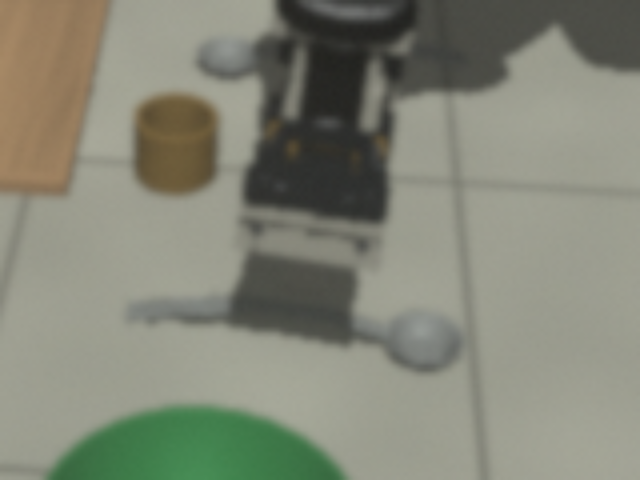

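Request:
carry_out(targets=[[[0,0,-0.03],0],[[0,0,-0.04],0],[[0,0,-0.04],0],[[0.025,0.01,0],0],[[0.03,0.01,0],0],[[0.03,0.01,0],0],[[0.03,0.01,0],0],[[0.03,0.01,0],0],[[0.03,0.01,0],0],[[0.03,0.01,0],0]])

```text
time: 33.9
tool_pos: [0.2548, 0.2845, 0.1739]
tool_rot: [3.004, 0.083, 3.043]
contact_force: [0.6, 0.4, -0.5]
opening: 0.0324
```

```bash
cat > q.py <<'E'
from h import *
from scipy.spatial.transform import Rotation as Ro
s=monitor.observe();R=Ro.from_euler('xyz',s['tool_rot']).as_matrix();p=s['tool_pos'];r=p[:2]/np.hypot(*p[:2]);L=R[:2,2]
print('t',round(s['time'],2),'q',s['qpos'].round(3),p.round(3),'r',np.hypot(*p[:2]).round(3),'az',np.arctan2(p[1],p[0]).round(2),'lean world',L.round(3),'outward',(L@r).round(3),'tang',(L@[-r[1],r[0]]).round(3),'lean az',np.arctan2(L[1],L[0]).round(2),'radial in tool xy',(R[:2,:2].T@r).round(2),'yaw',s['tool_rot'][2].round(3))
E
python3 q.py
```

```text
t 33.9 q [ 0.594  0.05   2.079  0.069  0.862 -0.926] [0.255 0.284 0.174] r 0.382 az 0.84 lean world [0.095 0.128] outward 0.159 tang 0.014 lean az 0.93 radial in tool xy [-0.59  0.79] yaw 3.043
```

Request:
carry_out(targets=[[[0.012,-0.016,0],0],[[0.012,-0.016,0],0],[[0.012,-0.016,0],0],[[0,0,0],0]])

```text
time: 34.4
tool_pos: [0.2144, 0.2422, 0.1692]
tool_rot: [2.996, 0.094, 3.047]
contact_force: [0.7, 0.1, 0.6]
opening: 0.0323
```

```bash
python3 q.py
```

```text
t 34.4 q [ 0.546 -0.07   2.216  0.082  0.836 -0.988] [0.214 0.242 0.169] r 0.323 az 0.85 lean world [0.106 0.136] outward 0.172 tang 0.011 lean az 0.91 radial in tool xy [-0.59  0.79] yaw 3.047
```

```bash
python3 - <<'E'
from h import *
i=eyes.camera_info('scene')
for a in (-1.2,-1.6,-1.9,-2.2):
  for r in (.45,.85): print(a,r,proj(i,[[r*np.cos(a),r*np.sin(a),.15]]).round(0), proj(eyes.camera_info('side'),[[r*np.cos(a),r*np.sin(a),.15]]).round(0))
snap('scene','s14.png');snap('side','d14.png')
a=cv2.imread('pics/s14.png');b=cv2.imread('pics/d14.png');cv2.imwrite('pics/c14.png',cv2.resize(np.hstack([a,b]),(800,300)))
E
```

```text
-1.2 0.45 [[ 16. 194.]] [[389. 101.]]
-1.2 0.85 [[-110.  352.]] [[338.  65.]]
-1.6 0.45 [[-44. 175.]] [[441. 100.]]
-1.6 0.85 [[-244.  293.]] [[418.  64.]]
-1.9 0.45 [[-69. 152.]] [[484. 104.]]
-1.9 0.85 [[-275.  227.]] [[484.  69.]]
-2.2 0.45 [[-74. 125.]] [[530. 113.]]
-2.2 0.85 [[-259.  162.]] [[557.  81.]]
```

View pics/c14.png

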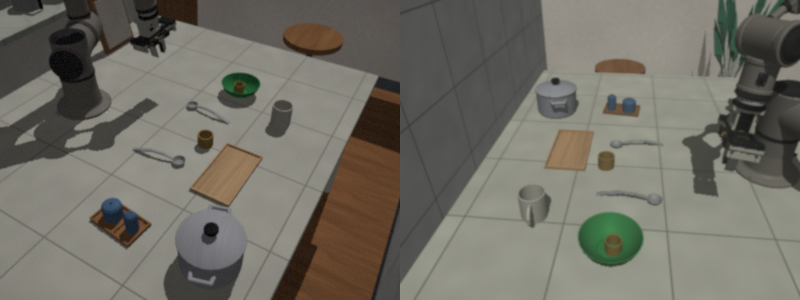

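Request:
carry_out(targets=[[[-0.02,-0.01,0],0],[[-0.025,-0.014,0],0],[[-0.025,-0.014,0],0],[[-0.025,-0.014,0],0],[[-0.025,-0.014,0],0],[[-0.025,-0.014,0],0],[[-0.025,-0.014,0],0],[[-0.025,-0.014,0],0],[[-0.02,-0.01,0],0]])

```text
time: 35.62
tool_pos: [0.4367, 0.1058, 0.1787]
tool_rot: [2.99, 0.109, 3.048]
contact_force: [0.1, 0.7, -0.1]
opening: 0.0323
```

```bash
python3 q.py
```

```text
t 35.62 q [-0.038  0.179  1.915  0.18   0.939 -1.623] [0.437 0.106 0.179] r 0.449 az 0.24 lean world [0.121 0.14 ] outward 0.15 tang 0.108 lean az 0.86 radial in tool xy [-0.94  0.31] yaw 3.048
```

Request:
carry_out(targets=[[[0.002,-0.03,-0.006],0],[[0.002,-0.035,-0.006],0],[[0.002,-0.035,-0.006],0],[[0.002,-0.035,-0.006],0],[[0.002,-0.035,-0.006],0],[[0.002,-0.035,-0.006],0],[[0.002,-0.035,-0.006],0],[[0.002,-0.035,-0.006],0],[[0.002,-0.035,-0.006],0],[[0.002,-0.035,-0.006],0]])

```text
time: 36.88
tool_pos: [0.395, -0.2565, 0.1877]
tool_rot: [2.996, 0.122, 3.049]
contact_force: [-0.9, 0.3, -0.4]
opening: 0.0322
```

```bash
python3 q.py
```

```text
t 36.88 q [-0.869  0.273  1.758  0.209  1.136 -2.448] [ 0.395 -0.257  0.188] r 0.471 az -0.58 lean world [0.133 0.134] outward 0.039 tang 0.185 lean az 0.79 radial in tool xy [-0.88 -0.48] yaw 3.049
```

```bash
cat > rows.py <<'E'
import sys
from h import *
from scipy.spatial.transform import Rotation as Ro
# rows.py n yawfinal x y z : equal rows of world displacement with equal twist
s=monitor.observe();R=Ro.from_euler('xyz',s['tool_rot']).as_matrix();p=s['tool_pos']
n=int(sys.argv[1]);yf=float(sys.argv[2]);t=np.array([float(a) for a in sys.argv[3:6]])
tw=-((yf-s['tool_rot'][2]+np.pi)%(2*np.pi)-np.pi)
if len(sys.argv)>6: tw=float(sys.argv[6])
d=(t-p)/n; out=[]
for k in range(n):
    v=(R.T@d).round(3); out.append([v.tolist(),round(tw/n,3)]); R=R@Ro.from_rotvec([0,0,tw/n]).as_matrix()
print('step',np.linalg.norm(d).round(4),out)
E
python3 rows.py 10 0 .12 -.46 .2 1.7
```

```text
step 0.0342 [[[0.025, -0.022, -0.008], 0.17], [[0.021, -0.026, -0.008], 0.17], [[0.016, -0.029, -0.008], 0.17], [[0.011, -0.031, -0.008], 0.17], [[0.006, -0.033, -0.008], 0.17], [[0.0, -0.033, -0.008], 0.17], [[-0.006, -0.033, -0.008], 0.17], [[-0.011, -0.032, -0.008], 0.17], [[-0.016, -0.029, -0.008], 0.17], [[-0.021, -0.026, -0.008], 0.17]]
```

Request:
carry_out(targets=[[[0.025,-0.022,-0.008],0.17],[[0.021,-0.026,-0.008],0.17],[[0.016,-0.029,-0.008],0.17],[[0.011,-0.031,-0.008],0.17],[[0.006,-0.033,-0.008],0.17],[[0.0,-0.033,-0.008],0.17],[[-0.006,-0.033,-0.008],0.17],[[-0.011,-0.032,-0.008],0.17],[[-0.016,-0.029,-0.008],0.17],[[-0.021,-0.026,-0.008],0.17]])

```text
time: 38.12
tool_pos: [0.1121, -0.4734, 0.2068]
tool_rot: [3.041, -0.154, 1.31]
contact_force: [0.4, -0.2, -0.3]
opening: 0.032
```

```bash
python3 q.py; python3 rows.py 10 0 -.18 -.46 .2 1.2
```

```text
t 38.12 q [-1.586  0.349  1.587  0.139  1.332 -1.359] [ 0.112 -0.473  0.207] r 0.487 az -1.34 lean world [0.137 0.121] outward -0.086 tang 0.161 lean az 0.73 radial in tool xy [-0.87  0.48] yaw 1.31
step 0.0292 [[[-0.006, -0.028, -0.003], 0.12], [[-0.01, -0.027, -0.003], 0.12], [[-0.013, -0.026, -0.003], 0.12], [[-0.016, -0.024, -0.003], 0.12], [[-0.019, -0.022, -0.003], 0.12], [[-0.021, -0.02, -0.003], 0.12], [[-0.023, -0.017, -0.003], 0.12], [[-0.025, -0.014, -0.003], 0.12], [[-0.027, -0.011, -0.003], 0.12], [[-0.028, -0.008, -0.003], 0.12]]
```

Request:
carry_out(targets=[[[-0.006,-0.028,-0.003],0.12],[[-0.01,-0.027,-0.003],0.12],[[-0.013,-0.026,-0.003],0.12],[[-0.016,-0.024,-0.003],0.12],[[-0.019,-0.022,-0.003],0.12],[[-0.021,-0.02,-0.003],0.12],[[-0.023,-0.017,-0.003],0.12],[[-0.025,-0.014,-0.003],0.12],[[-0.027,-0.011,-0.003],0.12],[[-0.028,-0.008,-0.003],0.12]])

```text
time: 39.38
tool_pos: [-0.1903, -0.4678, 0.1999]
tool_rot: [-3.039, -0.139, 0.052]
contact_force: [-0.8, -0.2, 0.1]
opening: 0.0326
```

```bash
python3 q.py; python3 rows.py 9 0 -.43 -.65 .18 0
```

```text
t 39.38 q [-2.142  0.421  1.494  0.053  1.392 -0.644] [-0.19  -0.468  0.2  ] r 0.505 az -1.96 lean world [0.132 0.109] outward -0.151 tang 0.081 lean az 0.69 radial in tool xy [-0.42  0.89] yaw 0.052
step 0.0335 [[[-0.028, 0.019, -0.004], 0.0], [[-0.028, 0.019, -0.004], 0.0], [[-0.028, 0.019, -0.004], 0.0], [[-0.028, 0.019, -0.004], 0.0], [[-0.028, 0.019, -0.004], 0.0], [[-0.028, 0.019, -0.004], 0.0], [[-0.028, 0.019, -0.004], 0.0], [[-0.028, 0.019, -0.004], 0.0], [[-0.028, 0.019, -0.004], 0.0]]
```

Request:
carry_out(targets=[[[-0.028,0.019,-0.004],0],[[-0.028,0.019,-0.004],0],[[-0.028,0.019,-0.004],0],[[-0.028,0.019,-0.004],0],[[-0.028,0.019,-0.004],0],[[-0.028,0.019,-0.004],0],[[-0.028,0.019,-0.004],0],[[-0.028,0.019,-0.004],0],[[-0.02,0.015,-0.002],0]])

```text
time: 40.5
tool_pos: [-0.4379, -0.6602, 0.1819]
tool_rot: [-3.046, -0.131, 0.047]
contact_force: [-0.7, -1.1, 0.2]
opening: 0.0321
```

```bash
python3 q.py; python3 rows.py 5 0 -.488 -.735 .17 0
```

```text
t 40.5 q [-2.266  1.142  0.142  0.035  2.015 -0.735] [-0.438 -0.66   0.182] r 0.792 az -2.16 lean world [0.125 0.101] outward -0.153 tang 0.049 lean az 0.68 radial in tool xy [-0.59  0.8 ] yaw 0.047
step 0.0182 [[[-0.011, 0.014, -0.0], 0.0], [[-0.011, 0.014, -0.0], 0.0], [[-0.011, 0.014, -0.0], 0.0], [[-0.011, 0.014, -0.0], 0.0], [[-0.011, 0.014, -0.0], 0.0]]
```

Request:
carry_out(targets=[[[-0.006,0.008,0],0],[[-0.006,0.008,0],0],[[-0.009,0.012,0],0],[[-0.012,0.016,0],0]])

```text
time: 41.0
tool_pos: [-0.4486, -0.6771, 0.155]
tool_rot: [-3.064, -0.118, 0.046]
contact_force: [0.9, 0.3, 0.1]
opening: 0.0321
```

```bash
python3 q.py
```

```text
t 41.0 q [-2.264  1.22   0.036  0.039  2.022 -0.729] [-0.449 -0.677  0.155] r 0.812 az -2.16 lean world [0.114 0.083] outward -0.132 tang 0.049 lean az 0.63 radial in tool xy [-0.59  0.8 ] yaw 0.046
```

Request:
carry_out(targets=[[[-0.018,0.024,-0.01],0],[[-0.018,0.024,-0.01],0],[[-0.018,0.024,-0.01],0]])

```text
time: 41.38
tool_pos: [-0.4608, -0.6948, 0.1564]
tool_rot: [-3.121, -0.075, 0.049]
contact_force: [-0.1, 0.2, -0.1]
opening: 0.0324
```

```bash
python3 q.py
```

```text
t 41.38 q [-2.264  1.216  0.036  0.045  1.955 -0.727] [-0.461 -0.695  0.156] r 0.834 az -2.16 lean world [0.074 0.024] outward -0.061 tang 0.049 lean az 0.31 radial in tool xy [-0.59  0.8 ] yaw 0.049
```

Request:
carry_out(targets=[[[-0.018,0.024,-0.01],0],[[-0.018,0.024,-0.01],0],[[-0.009,0.012,-0.005],0]])

```text
time: 41.75
tool_pos: [-0.4707, -0.7083, 0.1617]
tool_rot: [3.115, -0.04, 0.049]
contact_force: [0.7, -0.6, -0.2]
opening: 0.0323
```

```bash
python3 q.py;  python3 rows.py 10 0 -.18 -.47 .2 0
```

```text
t 41.75 q [-2.265  1.209  0.037  0.05   1.903 -0.726] [-0.471 -0.708  0.162] r 0.85 az -2.16 lean world [ 0.041 -0.025] outward -0.002 tang 0.048 lean az -0.54 radial in tool xy [-0.59  0.81] yaw 0.049
step 0.0378 [[[0.03, -0.022, -0.003], 0.0], [[0.03, -0.022, -0.003], 0.0], [[0.03, -0.022, -0.003], 0.0], [[0.03, -0.022, -0.003], 0.0], [[0.03, -0.022, -0.003], 0.0], [[0.03, -0.022, -0.003], 0.0], [[0.03, -0.022, -0.003], 0.0], [[0.03, -0.022, -0.003], 0.0], [[0.03, -0.022, -0.003], 0.0], [[0.03, -0.022, -0.003], 0.0]]
```

Request:
carry_out(targets=[[[0.012,-0.012,0],0],[[0.015,-0.012,0],0],[[0.015,-0.012,0],0],[[0.016,-0.012,0],0],[[0.016,-0.012,0],0],[[0.016,-0.012,0],0],[[0.016,-0.012,0],0],[[0.016,-0.012,0],0],[[0.016,-0.012,0],0],[[0.016,-0.012,0],0]])

```text
time: 43.0
tool_pos: [-0.3201, -0.578, 0.1625]
tool_rot: [3.11, -0.036, 0.047]
contact_force: [-0.3, -0.7, -0.2]
opening: 0.0323
```

```bash
python3 q.py;  python3 rows.py 8 0 -.15 -.48 .2 0
```

```text
t 43.0 q [-2.216  0.639  1.211  0.05   1.291 -0.705] [-0.32  -0.578  0.162] r 0.661 az -2.08 lean world [ 0.038 -0.03 ] outward 0.008 tang 0.047 lean az -0.67 radial in tool xy [-0.52  0.85] yaw 0.047
step 0.025 [[[0.022, -0.011, -0.004], 0.0], [[0.022, -0.011, -0.004], 0.0], [[0.022, -0.011, -0.004], 0.0], [[0.022, -0.011, -0.004], 0.0], [[0.022, -0.011, -0.004], 0.0], [[0.022, -0.011, -0.004], 0.0], [[0.022, -0.011, -0.004], 0.0], [[0.022, -0.011, -0.004], 0.0]]
```

Request:
carry_out(targets=[[[0.022,-0.011,-0.004],0],[[0.026,-0.011,-0.004],0],[[0.026,-0.011,-0.004],0],[[0.026,-0.011,-0.004],0],[[0.026,-0.011,-0.004],0],[[0.028,-0.01,-0.003],0],[[0.03,-0.006,0],0],[[0.03,-0.004,0],0],[[0.03,0,0],0],[[0.03,0,0],0]])

```text
time: 44.25
tool_pos: [-0.0444, -0.4875, 0.1972]
tool_rot: [3.1, -0.031, 0.044]
contact_force: [-0.8, 0.0, -0.6]
opening: 0.032
```

```bash
python3 q.py;  python3 rows.py 9 0.143 .2 -.42 .19
```

```text
t 44.25 q [-1.846  0.284  1.696  0.047  1.132 -0.338] [-0.044 -0.487  0.197] r 0.489 az -1.66 lean world [ 0.033 -0.04 ] outward 0.037 tang 0.036 lean az -0.89 radial in tool xy [-0.13  0.99] yaw 0.044
step 0.0282 [[[0.027, -0.006, 0.001], np.float64(-0.011)], [[0.027, -0.006, 0.001], np.float64(-0.011)], [[0.028, -0.006, 0.001], np.float64(-0.011)], [[0.028, -0.005, 0.001], np.float64(-0.011)], [[0.028, -0.005, 0.001], np.float64(-0.011)], [[0.028, -0.005, 0.001], np.float64(-0.011)], [[0.028, -0.005, 0.001], np.float64(-0.011)], [[0.028, -0.004, 0.001], np.float64(-0.011)], [[0.028, -0.004, 0.001], np.float64(-0.011)]]
```

Request:
carry_out(targets=[[[0.027,-0.006,0],-0.011],[[0.027,-0.006,0],-0.011],[[0.028,-0.006,0],-0.011],[[0.028,-0.006,0],-0.011],[[0.028,-0.006,0],-0.011],[[0.028,-0.006,0],-0.011],[[0.028,-0.006,0],-0.011],[[0.028,-0.006,0],-0.011],[[0.028,-0.006,0],-0.011],[[0.028,-0.006,0],0]])

```text
time: 45.5
tool_pos: [0.2357, -0.4008, 0.207]
tool_rot: [3.083, -0.026, 0.146]
contact_force: [0.4, -0.1, 0.7]
opening: 0.0321
```

```bash
python3 q.py;  python3 rows.py 14 0.143 .456 -.094 .17
```

```text
t 45.5 q [-1.213  0.215  1.763  0.015  1.101  0.207] [ 0.236 -0.401  0.207] r 0.465 az -1.04 lean world [ 0.034 -0.054] outward 0.064 tang 0.002 lean az -1.01 radial in tool xy [0.38 0.92] yaw 0.146
step 0.0271 [[[0.019, -0.02, 0.002], np.float64(0.0)], [[0.019, -0.02, 0.002], np.float64(0.0)], [[0.019, -0.02, 0.002], np.float64(0.0)], [[0.019, -0.02, 0.002], np.float64(0.0)], [[0.019, -0.02, 0.002], np.float64(0.0)], [[0.019, -0.02, 0.002], np.float64(0.0)], [[0.019, -0.02, 0.002], np.float64(0.0)], [[0.019, -0.02, 0.002], np.float64(0.0)], [[0.019, -0.02, 0.002], np.float64(0.0)], [[0.019, -0.02, 0.002], np.float64(0.0)], [[0.019, -0.02, 0.002], np.float64(0.0)], [[0.019, -0.02, 0.002], np.float64(0.0)], [[0.019, -0.02, 0.002], np.float64(0.0)], [[0.019, -0.02, 0.002], np.float64(0.0)]]
```

Request:
carry_out(targets=[[[0.019,-0.02,0.002],0],[[0.019,-0.02,0.002],0],[[0.019,-0.02,0.002],0],[[0.019,-0.02,0.002],0],[[0.019,-0.02,0.002],0],[[0.019,-0.02,0.002],0],[[0.019,-0.02,0.002],0],[[0.019,-0.02,0.002],0],[[0.019,-0.02,0.002],0],[[0.01,-0.01,0.002],0]])

```text
time: 46.75
tool_pos: [0.3957, -0.1827, 0.184]
tool_rot: [3.071, -0.034, 0.147]
contact_force: [-0.2, -0.2, 0.3]
opening: 0.0321
```

```bash
python3 q.py;  python3 rows.py 5 0.143 .456 -.094 .12; python3 - <<'E'
from h import *
snap('wrist','w15.png')
E
```

```text
t 46.75 q [-0.587  0.187  1.872 -0.035  1.01   0.856] [ 0.396 -0.183  0.184] r 0.436 az -0.43 lean world [ 0.044 -0.065] outward 0.067 tang -0.041 lean az -0.97 radial in tool xy [0.84 0.54] yaw 0.147
step 0.025 [[[0.014, -0.017, 0.012], np.float64(0.001)], [[0.014, -0.017, 0.012], np.float64(0.001)], [[0.014, -0.017, 0.012], np.float64(0.001)], [[0.014, -0.017, 0.012], np.float64(0.001)], [[0.014, -0.017, 0.012], np.float64(0.001)]]
```

View pics/w15.png

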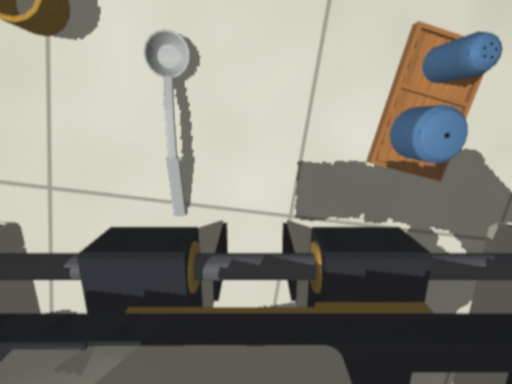

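```bash
python3 - <<'E'
from h import *
i=eyes.camera_info('wrist');print(onz(i,168,54,.013),onz(i,179,214,.004))
E
python3 rows.py 6 0.146 .457 -.096 .07
```

```text
[ 0.51643251 -0.08626566  0.013     ] [ 0.34244227 -0.11046279  0.004     ]
step 0.0258 [[[0.011, -0.014, 0.018], np.float64(0.0)], [[0.011, -0.014, 0.018], np.float64(0.0)], [[0.011, -0.014, 0.018], np.float64(0.0)], [[0.011, -0.014, 0.018], np.float64(0.0)], [[0.011, -0.014, 0.018], np.float64(0.0)], [[0.011, -0.014, 0.018], np.float64(0.0)]]
```

Request:
carry_out(targets=[[[0.011,-0.014,0.018],0],[[0.011,-0.014,0.018],0],[[0.011,-0.014,0.018],0],[[0.011,-0.014,0.018],0],[[0.011,-0.014,0.018],0],[[0.009,-0.012,0.012],0],[[0,0,0],0]], fingers=0.58)

```text
time: 47.68
tool_pos: [0.4558, -0.0992, 0.0787]
tool_rot: [3.065, -0.042, 0.147]
contact_force: [-0.2, -0.8, -0.1]
opening: 0.0383
```

```bash
python3 q.py;  python3 rows.py 4 0.146 .457 -.096 .012; python3 - <<'E'
from h import *
snap('wrist','w16.png')
E
```

```text
t 47.67 q [-0.346  0.396  1.932 -0.07   0.742  1.13 ] [ 0.456 -0.099  0.079] r 0.466 az -0.21 lean world [ 0.052 -0.069] outward 0.066 tang -0.057 lean az -0.93 radial in tool xy [0.93 0.35] yaw 0.147
step 0.0167 [[[-0.0, -0.002, 0.017], np.float64(0.0)], [[-0.0, -0.002, 0.017], np.float64(0.0)], [[-0.0, -0.002, 0.017], np.float64(0.0)], [[-0.0, -0.002, 0.017], np.float64(0.0)]]
```

View pics/w16.png

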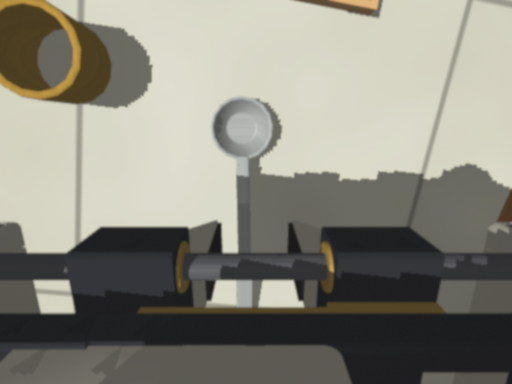

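Request:
carry_out(targets=[[[0,-0.002,0.017],0],[[0,-0.002,0.017],0],[[0,-0.003,0.017],0],[[0,-0.002,0.012],0],[[0,0,0.003],0],[[0,0,0],0]])

```text
time: 48.48
tool_pos: [0.4605, -0.1003, 0.0159]
tool_rot: [3.059, -0.051, 0.144]
contact_force: [-0.3, 0.9, -0.8]
opening: 0.0386
```

```bash
python3 q.py;  python3 rows.py 1 0.146 .456 -.095 .011
```

```text
t 48.48 q [-0.344  0.515  1.98  -0.092  0.565  1.16 ] [ 0.46  -0.1    0.016] r 0.471 az -0.21 lean world [ 0.062 -0.074] outward 0.076 tang -0.059 lean az -0.88 radial in tool xy [0.94 0.35] yaw 0.144
step 0.0085 [[[-0.004, -0.006, 0.004], np.float64(-0.002)]]
```

Request:
carry_out(targets=[[[-0.003,-0.006,0.004],0],[[0,0,0.002],0],[[0,0,0],0]])

```text
time: 48.85
tool_pos: [0.4573, -0.0951, 0.0098]
tool_rot: [3.058, -0.052, 0.144]
contact_force: [0.0, -0.3, -0.3]
opening: 0.0385
```

Request:
carry_out(targets=[[[0,0,0],0],[[0,0,0],0],[[0,0,0],0],[[0,0,0],0],[[0,0,0],0]], fingers=1, grip_force=40)

```text
time: 49.48
tool_pos: [0.4577, -0.0952, 0.0101]
tool_rot: [3.058, -0.053, 0.144]
contact_force: [0.1, -0.3, -0.3]
opening: 0.0093
```

Request:
carry_out(targets=[[[0,0,-0.015],0],[[0,0,-0.02],0],[[0,0,-0.025],0],[[0,0,-0.025],0],[[0,0,-0.02],0],[[0,0,0],0]])

```text
time: 50.22
tool_pos: [0.4494, -0.0867, 0.1162]
tool_rot: [3.06, -0.049, 0.144]
contact_force: [-0.2, 0.0, -1.2]
opening: 0.0086
```

```bash
python3 q.py;  python3 rows.py 13 1.5708 .70 -.03 .12; python3 - <<'E'
from h import *
snap('wrist','w17.png')
E
```

```text
t 50.23 q [-0.323  0.318  1.918 -0.069  0.826  1.151] [ 0.449 -0.087  0.116] r 0.458 az -0.19 lean world [ 0.06  -0.073] outward 0.073 tang -0.061 lean az -0.88 radial in tool xy [0.94 0.32] yaw 0.144
step 0.0198 [[[0.02, -0.002, 0.001], np.float64(-0.11)], [[0.02, 0.001, 0.001], np.float64(-0.11)], [[0.02, 0.003, 0.001], np.float64(-0.11)], [[0.019, 0.005, 0.001], np.float64(-0.11)], [[0.019, 0.007, 0.001], np.float64(-0.11)], [[0.018, 0.009, 0.001], np.float64(-0.11)], [[0.017, 0.011, 0.001], np.float64(-0.11)], [[0.015, 0.013, 0.001], np.float64(-0.11)], [[0.014, 0.014, 0.001], np.float64(-0.11)], [[0.012, 0.016, 0.001], np.float64(-0.11)], [[0.01, 0.017, 0.001], np.float64(-0.11)], [[0.008, 0.018, 0.001], np.float64(-0.11)], [[0.006, 0.019, 0.001], np.float64(-0.11)]]
```

View pics/w17.png

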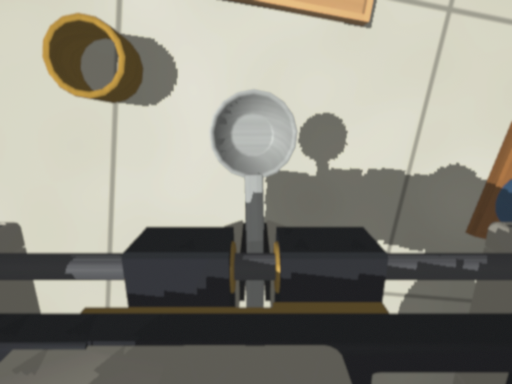

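Request:
carry_out(targets=[[[0.02,-0.002,0],-0.11],[[0.02,0.001,0],-0.11],[[0.02,0.003,0],-0.11],[[0.019,0.005,0],-0.11],[[0.019,0.007,0],-0.11],[[0.018,0.009,0],-0.11],[[0.017,0.011,0],-0.11],[[0.015,0.013,0],-0.11],[[0.014,0.014,0],-0.11],[[0.012,0.016,0],-0.11]])

```text
time: 51.52
tool_pos: [0.641, -0.038, 0.1037]
tool_rot: [3.092, 0.055, 1.275]
contact_force: [-0.0, 0.4, -0.7]
opening: 0.009
```

```bash
python3 q.py;  python3 rows.py 4 1.5708 .70 -.03 .11
```

```text
t 51.52 q [-0.148  0.645  1.374 -0.07   1.082  0.179] [ 0.641 -0.038  0.104] r 0.642 az -0.06 lean world [ 0.032 -0.068] outward 0.036 tang -0.066 lean az -1.13 radial in tool xy [0.23 0.97] yaw 1.275
step 0.015 [[[0.006, 0.014, -0.001], np.float64(-0.074)], [[0.005, 0.014, -0.001], np.float64(-0.074)], [[0.004, 0.014, -0.001], np.float64(-0.074)], [[0.003, 0.015, -0.001], np.float64(-0.074)]]
```

Request:
carry_out(targets=[[[0.006,0.014,0.002],-0.08],[[0.005,0.014,0.002],-0.075],[[0.004,0.014,0.002],-0.075],[[0.003,0.015,0.002],-0.07],[[0,0,0],0]])

```text
time: 52.15
tool_pos: [0.6994, -0.03, 0.0844]
tool_rot: [3.126, 0.066, 1.586]
contact_force: [-0.4, -0.3, -1.1]
opening: 0.009
```

```bash
python3 q.py;  python3 rows.py 4 1.5708 .71 -.03 .06; python3 - <<'E'
from h import *
snap('wrist','w18.png');snap('side','d18.png');snap('scene','s18.png')
a=cv2.imread('pics/d18.png')[100:260,150:330];b=cv2.imread('pics/s18.png')[120:280,200:380];cv2.imwrite('pics/c18.png',cv2.resize(np.hstack([a,b]),(800,356)))
E
```

```text
t 52.15 q [-0.123  0.774  1.173 -0.069  1.17  -0.113] [ 0.699 -0.03   0.084] r 0.7 az -0.04 lean world [ 0.017 -0.066] outward 0.02 tang -0.065 lean az -1.32 radial in tool xy [-0.06  1.  ] yaw 1.586
step 0.0066 [[[0.0, 0.003, 0.006], np.float64(0.004)], [[0.0, 0.003, 0.006], np.float64(0.004)], [[0.0, 0.003, 0.006], np.float64(0.004)], [[0.0, 0.003, 0.006], np.float64(0.004)]]
```

View pics/w18.png

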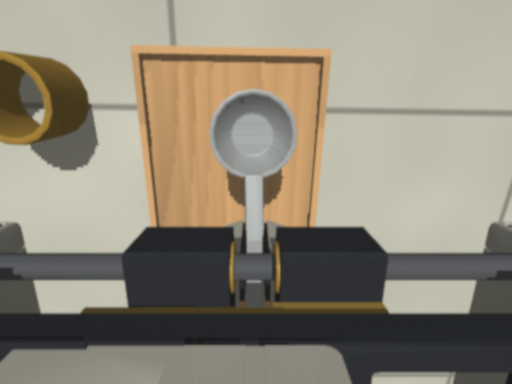

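View pics/c18.png

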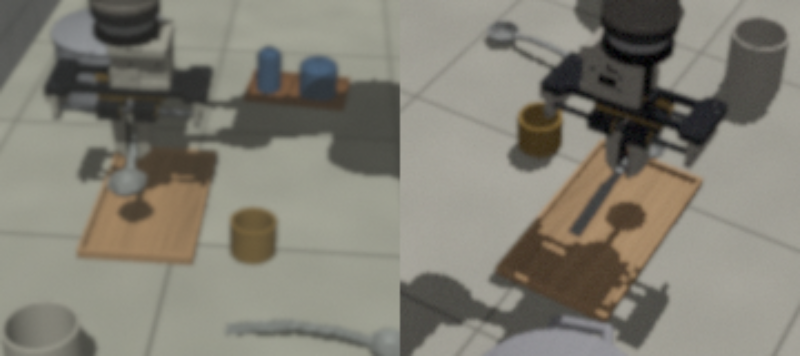

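```bash
python3 - <<'E'
from h import *
i=eyes.camera_info('wrist')
a=onz(i,133,48,.012);b=onz(i,330,51,.012);print(a,b,np.hypot(*(b-a)[:2]),'yaw of width',np.arctan2(*(b-a)[1::-1]));m=(a+b)/2;print('centre',m[0],m[1]-.125)
E
```

```text
[0.61312717 0.07786593 0.012     ] [0.75127369 0.07824403 0.012     ] 0.138147032522435 yaw of width 0.0027369678989909484
centre 0.6822004289476118 -0.04694502234705976
```

Request:
carry_out(targets=[[[0.001,0.003,0.012],0.008],[[0.001,0.003,0.015],0.008],[[0.001,0.003,0.015],0],[[0.001,0.002,0.014],0],[[0,0,0],0]])

```text
time: 52.92
tool_pos: [0.7098, -0.03, 0.0246]
tool_rot: [3.126, 0.066, 1.566]
contact_force: [-0.6, 1.0, -0.7]
opening: 0.009
```

```bash
python3 q.py;  python3 rows.py 1 1.5708 .7105 -.029 .0155
```

```text
t 52.92 q [-0.122  0.858  1.179 -0.072  1.083 -0.085] [ 0.71  -0.03   0.025] r 0.71 az -0.04 lean world [ 0.015 -0.066] outward 0.018 tang -0.065 lean az -1.35 radial in tool xy [-0.04  1.  ] yaw 1.566
step 0.0092 [[[0.002, 0.001, 0.009], np.float64(-0.005)]]
```

Request:
carry_out(targets=[[[0.001,0,0.004],0],[[0.001,0,0.004],0],[[0,0,0.002],0]])

```text
time: 53.3
tool_pos: [0.7116, -0.0298, 0.017]
tool_rot: [3.122, 0.067, 1.566]
contact_force: [-1.6, -1.6, 3.4]
opening: 0.0089
```

Request:
carry_out(targets=[[[0,0,0.001],0]])

```text
time: 53.42
tool_pos: [0.7117, -0.03, 0.0166]
tool_rot: [3.121, 0.067, 1.566]
contact_force: [-1.7, -1.4, 5.1]
opening: 0.009
```

Request:
carry_out(targets=[[[0,0,0],0],[[0,0,0],0],[[0,0,0],0]], fingers=0.76, grip_force=20)

```text
time: 53.8
tool_pos: [0.7116, -0.029, 0.0159]
tool_rot: [3.122, 0.066, 1.566]
contact_force: [-0.1, 0.6, 0.8]
opening: 0.0218
```

Request:
carry_out(targets=[[[0,0,-0.015],0],[[0,0,-0.02],0],[[0,0,-0.02],0],[[0,0,-0.02],0],[[0,0,0],0]])

```text
time: 54.42
tool_pos: [0.7115, -0.0234, 0.0991]
tool_rot: [3.116, 0.067, 1.566]
contact_force: [-0.3, -0.0, 0.6]
opening: 0.0217
```

```bash
python3 q.py;  python3 - <<'E'
from h import *
snap('wrist','w19.png');snap('scene','s19.png')
E
```

```text
t 54.42 q [-0.112  0.778  1.123 -0.068  1.209 -0.085] [ 0.712 -0.023  0.099] r 0.712 az -0.03 lean world [ 0.025 -0.067] outward 0.027 tang -0.066 lean az -1.21 radial in tool xy [-0.03  1.  ] yaw 1.566
```

View pics/w19.png

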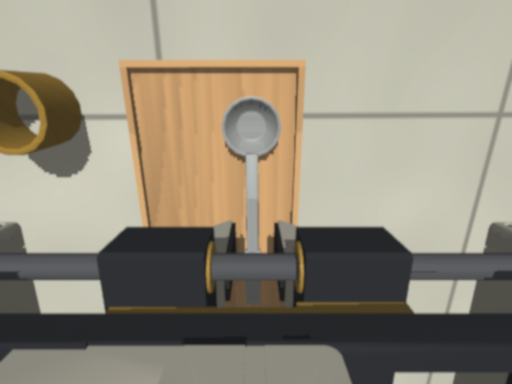

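```bash
python3 rows.py 16 0 .446 .2023 .12 1.656
```

```text
step 0.0218 [[[0.014, -0.017, -0.003], 0.103], [[0.012, -0.018, -0.003], 0.103], [[0.01, -0.019, -0.003], 0.103], [[0.008, -0.02, -0.003], 0.103], [[0.006, -0.021, -0.003], 0.103], [[0.004, -0.021, -0.003], 0.103], [[0.002, -0.022, -0.003], 0.103], [[-0.001, -0.022, -0.003], 0.103], [[-0.003, -0.021, -0.003], 0.103], [[-0.005, -0.021, -0.003], 0.103], [[-0.007, -0.02, -0.003], 0.103], [[-0.009, -0.02, -0.003], 0.103], [[-0.011, -0.018, -0.003], 0.103], [[-0.013, -0.017, -0.003], 0.103], [[-0.015, -0.016, -0.003], 0.103], [[-0.016, -0.014, -0.003], 0.103]]
```

Request:
carry_out(targets=[[[0.014,-0.017,-0.003],0.103],[[0.012,-0.018,-0.003],0.103],[[0.01,-0.019,-0.003],0.103],[[0.008,-0.02,-0.003],0.103],[[0.006,-0.021,-0.003],0.103],[[0.004,-0.021,-0.003],0.103],[[0.002,-0.022,-0.003],0.103],[[-0.001,-0.022,-0.003],0.103],[[-0.003,-0.021,-0.003],0.103],[[-0.005,-0.021,-0.003],0.103]], fingers=0.6)

```text
time: 55.78
tool_pos: [0.5345, 0.122, 0.1044]
tool_rot: [3.083, 0.031, 0.499]
contact_force: [-0.5, -0.3, 0.1]
opening: 0.0367
```

```bash
python3 q.py; python3 rows.py 6 -.09 .446 .2023 .11
```

```text
t 55.77 q [ 0.123  0.518  1.612 -0.078  1.02   1.235] [0.534 0.122 0.104] r 0.548 az 0.22 lean world [ 0.001 -0.066] outward -0.014 tang -0.065 lean az -1.55 radial in tool xy [0.96 0.27] yaw 0.499
step 0.0199 [[[-0.007, -0.019, -0.002], np.float64(0.098)], [[-0.008, -0.018, -0.002], np.float64(0.098)], [[-0.01, -0.017, -0.002], np.float64(0.098)], [[-0.012, -0.016, -0.002], np.float64(0.098)], [[-0.013, -0.015, -0.002], np.float64(0.098)], [[-0.015, -0.013, -0.002], np.float64(0.098)]]
```

Request:
carry_out(targets=[[[-0.007,-0.019,-0.002],0.098],[[-0.008,-0.018,-0.002],0.098],[[-0.01,-0.017,-0.002],0.098],[[-0.012,-0.016,-0.002],0.098],[[-0.013,-0.014,-0.002],0.098],[[-0.012,-0.009,-0.002],0.098],[[0,0,0],0]])

```text
time: 56.65
tool_pos: [0.4413, 0.1997, 0.1065]
tool_rot: [3.072, 0.004, -0.106]
contact_force: [-0.7, 0.4, 0.1]
opening: 0.0368
```

```bash
python3 q.py; python3 rows.py 5 -.09 .446 .2017 .011;python3 - <<'E'
from h import *
snap('wrist','w20.png'); i=eyes.camera_info('wrist'); print(proj(i,[[.446,.2023,.021],[.5595,.192,.005]]))
E
```

```text
t 56.65 q [ 0.308  0.428  1.767 -0.075  0.979  2.028] [0.441 0.2   0.107] r 0.484 az 0.42 lean world [-0.011 -0.069] outward -0.038 tang -0.058 lean az -1.73 radial in tool xy [ 0.86 -0.5 ] yaw -0.106
step 0.0191 [[[0.001, -0.002, 0.019], np.float64(-0.003)], [[0.001, -0.002, 0.019], np.float64(-0.003)], [[0.001, -0.002, 0.019], np.float64(-0.003)], [[0.001, -0.002, 0.019], np.float64(-0.003)], [[0.001, -0.002, 0.019], np.float64(-0.003)]]
[[243.99359046 190.81202367]
 [239.74925468  50.17501116]]
```

View pics/w20.png

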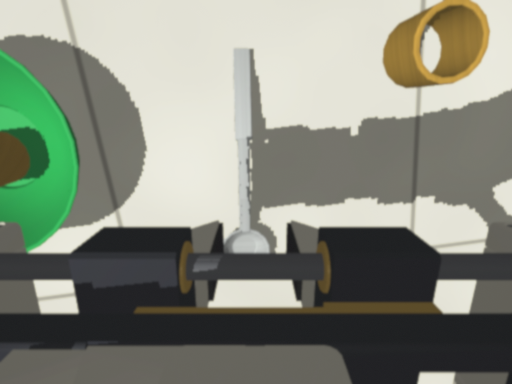

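Request:
carry_out(targets=[[[0.001,-0.002,0.019],-0.003],[[0.001,-0.002,0.02],-0.003],[[0.001,-0.002,0.02],-0.003],[[0.001,-0.002,0.02],-0.003],[[0.001,0,0.01],0],[[0,0,0],0]])

```text
time: 57.45
tool_pos: [0.4503, 0.1979, 0.0134]
tool_rot: [3.071, 0.004, -0.085]
contact_force: [-0.2, 1.4, -0.2]
opening: 0.0366
```

```bash
python3 q.py; python3 rows.py 1 -.09 .446 .2016 .010
```

```text
t 57.45 q [ 0.3    0.586  1.826 -0.092  0.761  2.023] [0.45  0.198 0.013] r 0.492 az 0.41 lean world [-0.01 -0.07] outward -0.037 tang -0.06 lean az -1.71 radial in tool xy [ 0.88 -0.48] yaw -0.085
step 0.0066 [[[-0.005, -0.004, 0.003], np.float64(0.005)]]
```

Request:
carry_out(targets=[[[-0.004,-0.003,0.003],0.005],[[0,0,0.001],0]])

```text
time: 57.7
tool_pos: [0.4471, 0.2012, 0.0099]
tool_rot: [3.072, 0.002, -0.09]
contact_force: [-0.7, 0.7, -0.2]
opening: 0.0365
```

Request:
carry_out(targets=[[[0,0,0],0],[[0,0,0],0],[[0,0,0],0],[[0,0,0],0],[[0,0,0],0]], fingers=1, grip_force=40)

```text
time: 58.32
tool_pos: [0.4476, 0.2015, 0.0109]
tool_rot: [3.073, -0.0, -0.089]
contact_force: [1.2, 0.1, -0.2]
opening: 0.0087
```

Request:
carry_out(targets=[[[0,0,-0.015],0],[[0,0,-0.02],0],[[0,0,-0.025],0],[[0,0,-0.025],0],[[0,0,-0.02],0],[[0,0,0],0]])

```text
time: 59.08
tool_pos: [0.4483, 0.2093, 0.123]
tool_rot: [3.074, -0.002, -0.089]
contact_force: [0.8, -0.4, -0.3]
opening: 0.0092
```

```bash
python3 q.py; python3 rows.py 16 1.5708 .65 -.06 .12; python3 - <<'E'
from h import *
snap('wrist','w21.png')
E
```

```text
t 59.08 q [ 0.322  0.419  1.725 -0.073  1.024  2.021] [0.448 0.209 0.123] r 0.495 az 0.44 lean world [-0.004 -0.068] outward -0.032 tang -0.059 lean az -1.64 radial in tool xy [ 0.86 -0.5 ] yaw -0.089
step 0.021 [[[0.014, 0.016, 0.001], np.float64(-0.104)], [[0.012, 0.017, 0.001], np.float64(-0.104)], [[0.011, 0.018, 0.001], np.float64(-0.104)], [[0.009, 0.019, 0.001], np.float64(-0.104)], [[0.007, 0.02, 0.001], np.float64(-0.104)], [[0.004, 0.021, 0.001], np.float64(-0.104)], [[0.002, 0.021, 0.001], np.float64(-0.104)], [[0.0, 0.021, 0.001], np.float64(-0.104)], [[-0.002, 0.021, 0.001], np.float64(-0.104)], [[-0.004, 0.021, 0.001], np.float64(-0.104)], [[-0.006, 0.02, 0.001], np.float64(-0.104)], [[-0.008, 0.019, 0.001], np.float64(-0.104)], [[-0.01, 0.018, 0.001], np.float64(-0.104)], [[-0.012, 0.017, 0.001], np.float64(-0.104)], [[-0.014, 0.016, 0.001], np.float64(-0.104)], [[-0.015, 0.014, 0.001], np.float64(-0.104)]]
```

View pics/w21.png

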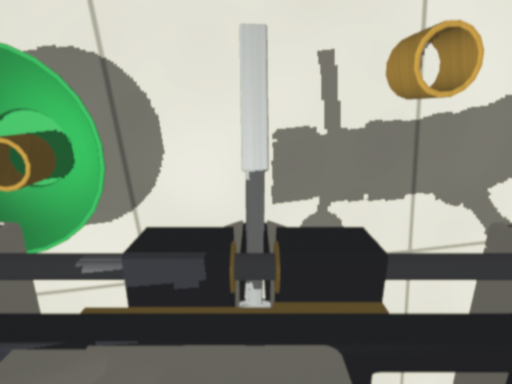

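Request:
carry_out(targets=[[[0.014,0.016,0],-0.104],[[0.012,0.017,0],-0.104],[[0.011,0.018,0],-0.104],[[0.009,0.019,0],-0.104],[[0.007,0.02,0],-0.104],[[0.004,0.021,0],-0.104],[[0.002,0.021,0],-0.104],[[0.0,0.021,0],-0.104],[[-0.002,0.021,0],-0.104],[[-0.004,0.021,0],-0.104]])

```text
time: 60.38
tool_pos: [0.5732, 0.0372, 0.121]
tool_rot: [3.126, 0.074, 0.987]
contact_force: [0.6, 0.7, -0.9]
opening: 0.009
```

```bash
python3 q.py; python3 rows.py 7 1.5708 .652 -.058 .11
```

```text
t 60.38 q [-0.029  0.55   1.5   -0.078  1.119  0.589] [0.573 0.037 0.121] r 0.574 az 0.06 lean world [-0.028 -0.07 ] outward -0.032 tang -0.068 lean az -1.95 radial in tool xy [0.6 0.8] yaw 0.987
step 0.0177 [[[-0.005, 0.017, 0.002], np.float64(-0.083)], [[-0.006, 0.016, 0.002], np.float64(-0.083)], [[-0.008, 0.016, 0.002], np.float64(-0.083)], [[-0.009, 0.015, 0.002], np.float64(-0.083)], [[-0.01, 0.014, 0.002], np.float64(-0.083)], [[-0.011, 0.013, 0.002], np.float64(-0.083)], [[-0.012, 0.012, 0.002], np.float64(-0.083)]]
```

Request:
carry_out(targets=[[[-0.005,0.017,0.002],-0.083],[[-0.006,0.016,0.002],-0.083],[[-0.008,0.016,0.002],-0.083],[[-0.009,0.015,0.002],-0.083],[[-0.01,0.014,0.002],-0.083],[[-0.011,0.012,0.002],-0.083],[[-0.011,0.008,0.002],-0.083],[[0,0,0],0]])

```text
time: 61.38
tool_pos: [0.6433, -0.0587, 0.0985]
tool_rot: [-3.093, 0.066, 1.588]
contact_force: [0.1, 0.9, -0.9]
opening: 0.009
```

```bash
python3 q.py; python3 rows.py 5 1.5708 .654 -.058 .028; python3 - <<'E'
from h import *
snap('wrist','w22.png')
i=eyes.camera_info('wrist')
E
```

```text
t 61.38 q [-0.173  0.7    1.283 -0.08   1.196 -0.158] [ 0.643 -0.059  0.099] r 0.646 az -0.09 lean world [-0.048 -0.067] outward -0.042 tang -0.071 lean az -2.19 radial in tool xy [-0.11  0.99] yaw 1.588
step 0.0143 [[[0.001, 0.003, 0.014], np.float64(0.003)], [[0.001, 0.003, 0.014], np.float64(0.003)], [[0.001, 0.003, 0.014], np.float64(0.003)], [[0.001, 0.003, 0.014], np.float64(0.003)], [[0.001, 0.003, 0.014], np.float64(0.003)]]
```

View pics/w22.png

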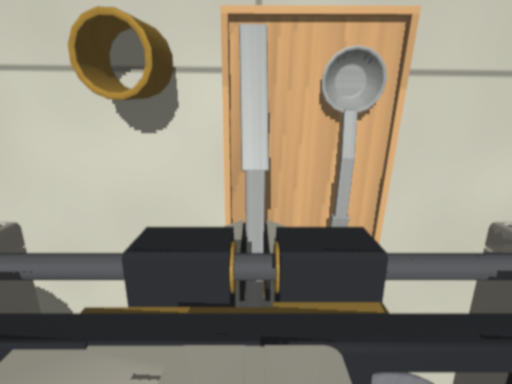

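Request:
carry_out(targets=[[[0.001,0.003,0.014],0.003],[[0.001,0.003,0.015],0.003],[[0.001,0.003,0.015],0.003],[[0.001,0.003,0.015],0.003],[[0.001,0.002,0.01],0.003],[[0,0,0],0]])

```text
time: 62.18
tool_pos: [0.6525, -0.0554, 0.0217]
tool_rot: [-3.09, 0.066, 1.57]
contact_force: [0.8, -0.1, -0.7]
opening: 0.0093
```

```bash
python3 q.py; python3 rows.py 1 1.5708 .654 -.058 .016
```

```text
t 62.17 q [-0.166  0.803  1.309 -0.083  1.071 -0.122] [ 0.652 -0.055  0.022] r 0.655 az -0.08 lean world [-0.052 -0.065] outward -0.046 tang -0.07 lean az -2.24 radial in tool xy [-0.08  1.  ] yaw 1.57
step 0.0065 [[[-0.002, 0.002, 0.006], np.float64(-0.0)]]
```

Request:
carry_out(targets=[[[-0.002,0.002,0.003],0],[[0,0,0.003],0],[[0,0,0.001],0]])

```text
time: 62.55
tool_pos: [0.6552, -0.0582, 0.0167]
tool_rot: [-3.092, 0.066, 1.57]
contact_force: [-2.0, 0.3, 5.5]
opening: 0.0088
```

Request:
carry_out(targets=[[[0,0,0],0],[[0,0,0],0],[[0,0,0],0]], fingers=0.76, grip_force=20)

```text
time: 62.92
tool_pos: [0.6555, -0.0584, 0.017]
tool_rot: [-3.094, 0.066, 1.57]
contact_force: [-0.9, 0.7, 0.1]
opening: 0.022
```

Request:
carry_out(targets=[[[0,0,-0.015],0],[[0,0,-0.025],0],[[0,0,-0.03],0],[[0,0,-0.03],0],[[0,-0.02,-0.03],0],[[-0.0,-0.03,-0.02],0],[[0,-0.03,0],0],[[0,-0.03,0],0],[[0,-0.03,0],0],[[0,0,0],0]])

```text
time: 64.18
tool_pos: [0.5216, -0.0471, 0.1881]
tool_rot: [-3.107, 0.069, 1.57]
contact_force: [0.6, -0.7, 0.4]
opening: 0.0221
```

```bash
python3 - <<'E'
from h import *
snap('wrist','w23.png');snap('scene','s23.png');snap('side','d23.png')
a=cv2.imread('pics/s23.png')[80:330,100:400];b=cv2.imread('pics/d23.png')[90:340,130:430];cv2.imwrite('pics/c23.png',cv2.resize(a,(720,600)));cv2.imwrite('pics/c23b.png',cv2.resize(b,(720,600)))
E
```

```text
(no output)
```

View pics/c23.png

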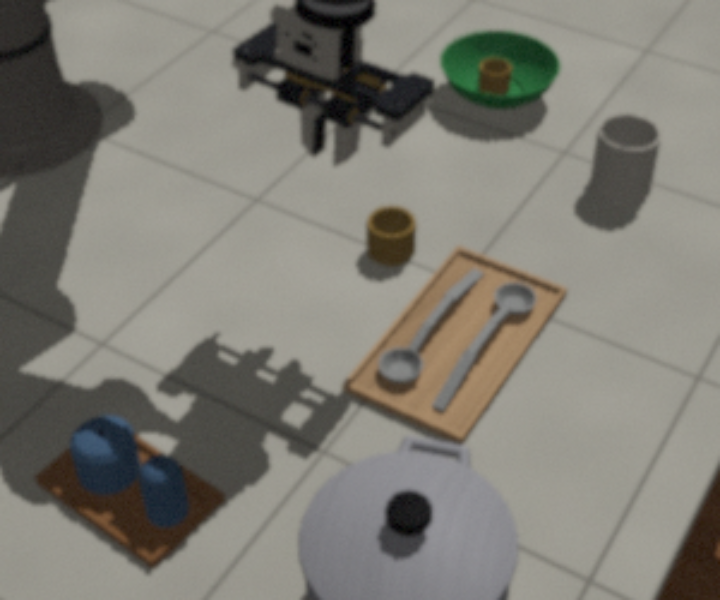

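View pics/c23b.png

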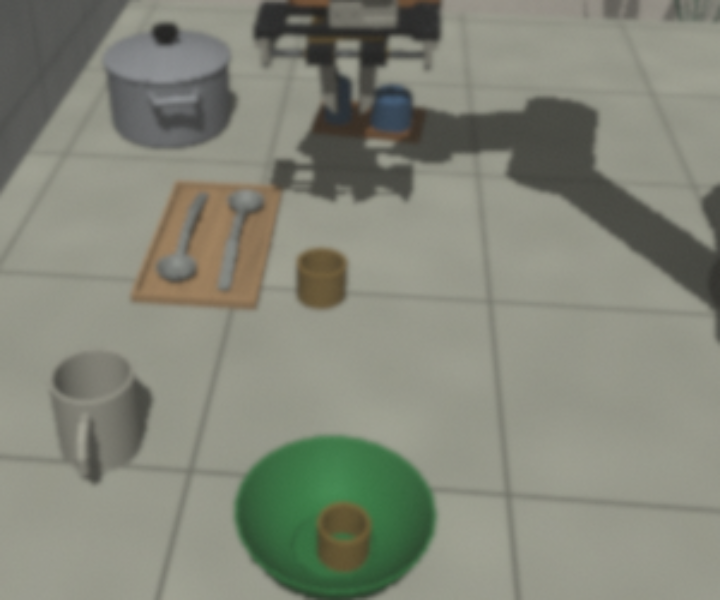

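View pics/w23.png

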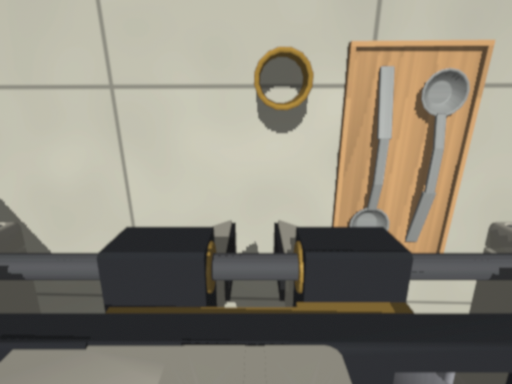

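```bash
python3 q.py; python3 - <<'E'
from h import *
S,D,W=[eyes.camera_info(n) for n in ('scene','side','wrist')]
for n,pts in dict(far=[(S,(314.6,205),(283.8,250)),(D,(203.8,201.3),(213.3,172)),(W,(445,92),(414,240))],near=[(S,(266.3,232.9),(299,193.3)),(D,(232.5,173.3),(223.8,209.6)),(W,(369,222),(387,68))]).items():
    for i,b,e in pts:
        b=onz(i,*b,.018);e=onz(i,*e,.009);d=(b-e)[:2];L=np.hypot(*d);u=d/L
        print(n,'len',L.round(3),'angle to y',np.arctan2(u[0],abs(u[1])).round(3),'origin rel tray',(b[:2]-.076*u-[.6825,-.0455]).round(4))
# pots: blue in scene/side
for n,i in (('scene',S),('side',D)):
    im=cv2.imread('pics/'+('s23' if n=='scene' else 'd23')+'.png');h=cv2.cvtColor(im,cv2.COLOR_BGR2HSV)
    m=((h[...,0]>95)&(h[...,0]<130)&(h[...,1]>70)).astype(np.uint8)
    for q in cv2.findContours(m,0,1)[0]:
        x,y,w,hh=cv2.boundingRect(q)
        if cv2.contourArea(q)>60:
            for z in (.033,.039):
                p=onz(i,x+(w-1)/2,y+(hh-1)/2,z)[:2]-[.5085,-.378];c,s=np.cos(-.103),np.sin(-.103)
                print(n,(x,y,w,hh),z,'tray frame',np.round([c*p[0]+s*p[1],-s*p[0]+c*p[1]],4))
E
```

```text
t 64.33 q [-0.191  0.396  1.559 -0.079  1.208 -0.16 ] [ 0.524 -0.047  0.187] r 0.526 az -0.09 lean world [-0.034 -0.069] outward -0.028 tang -0.071 lean az -2.03 radial in tool xy [-0.09  1.  ] yaw 1.57
far len 0.171 angle to y -0.011 origin rel tray [ 0.0325 -0.003 ]
far len 0.169 angle to y -0.03 origin rel tray [0.0277 0.0018]
far len 0.176 angle to y -0.023 origin rel tray [0.0323 0.    ]
near len 0.179 angle to y 0.009 origin rel tray [-0.0279 -0.0026]
near len 0.173 angle to y 0.006 origin rel tray [-0.0319  0.0006]
near len 0.171 angle to y 0.001 origin rel tray [-0.0279  0.0046]
scene (130, 253, 48, 46) 0.033 tray frame [0.002  0.0005]
scene (130, 253, 48, 46) 0.039 tray frame [ 0.006  -0.0022]
side (286, 127, 14, 17) 0.033 tray frame [-0.032   0.0053]
side (286, 127, 14, 17) 0.039 tray frame [-0.0333  0.0175]
```

```bash
python3 - <<'E'
from h import *
S=eyes.camera_info('scene')
for n,u,v,z in [('pepper mid',(168+0.6),285,.039),('salt hole',142,260,.061),('salt mid',143.5,270,.033)]:
    p=onz(S,u,v,z)[:2]-[.5085,-.378];c,s=np.cos(-.103),np.sin(-.103);print(n,np.round([c*p[0]+s*p[1],-s*p[0]+c*p[1]],4))
im=cv2.imread('pics/s23.png')[240:325,105:205];cv2.imwrite('pics/c24.png',cv2.convertScaleAbs(cv2.resize(im,None,fx=6,fy=6,interpolation=2),alpha=1.8))
E
```

```text
pepper mid [ 0.0513 -0.0007]
salt hole [-0.031   0.0027]
salt mid [-0.0274 -0.0022]
```

View pics/c24.png

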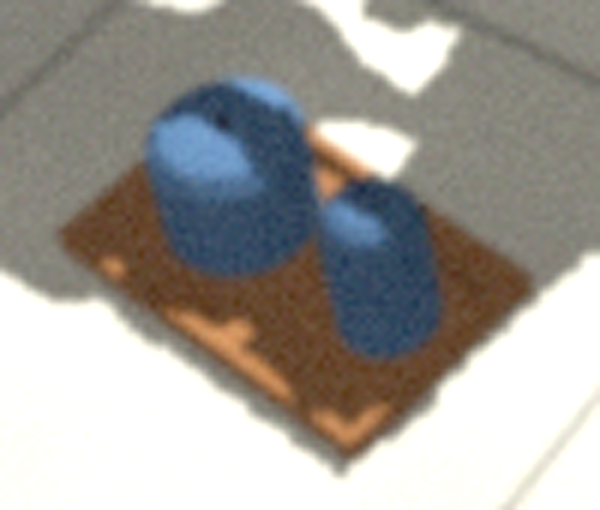

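```bash
python3 -c "
from h import *
print(order.hand_in())"
```

```text
the job is handed in; nothing more can be done
None
```

I placed all five things and handed the job in at about 64 s, with the gripper open and clear of everything. `hand_in` reports no verdict, so these are my own last checks:

| Thing | Where it ended up | Limit |
|---|---|---|
| Spoons | flat, opposite ways round, about ±30 mm sideways of the long tray's middle, within 5 mm lengthwise, within about 0.03 rad of its length | 58 mm, 22 mm, 0.2 rad |
| Pepper pot | upright, in the small bay at tray x of about +51 mm, y about 0 | x from 30.5 to 58.5 mm |
| Salt pot | upright, in the large bay at tray x of about −27 to −33 mm, y within about 5 mm | x from −47.5 to −15.5 mm, y ±16 mm |
| Napkin ring | standing on the green bowl's floor near the middle (by eye; its offset was not measured) | 60 mm |

I took the smaller ring, which measured about 44 mm wide against about 56 mm for the look-alike. I lowered both pots until I felt contact before releasing them. The arm kept well away from the mug, and it looked undisturbed in the last pictures.

**Problems and disagreements:**
- **Tool tilt:** during longer moves the tool tilted from vertical, by up to about 0.18 rad. I reduced it by pushing the arm to its reach limit twice. This took joint 3 to 0.036–0.037 rad, where its lower limit is listed (rounded) as 0.04. It stopped there both times, but it could count as passing the joint range.
- **Pot check:** in the last camera check the two pots merged into one blob in the scene view, and a finger hid the pepper pot in the side view. I placed the pepper pot from an earlier scene picture instead, and that is its least certain figure. The last enlarged view shows it upright and inside its bay.
- **Side view of the salt pot:** it gave tray y of 5 mm at the salt pot's own mid-height, and 17.5 mm only at the height meant for the pepper pot. I used the 5 mm figure.

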